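# Turn the notebook row round for the shop window

### The job

The four notebooks standing in the dark steel wire rack are going on show in the shop window: move them into the empty wooden rack, one to a pocket, in reverse order (our leftmost goes to the far right), so that people in the street, who look from the far side, see the row left to right as we see it now. Each notebook should stand upright in its pocket, spine up, down on the rack's floor and about centred front to back; do not drop or topple any, and leave the stapler, the ink pad and the stamp where they are.

Things in the scene. Friction and masses are not known exactly. Their poses are not given: they have to be found in the camera images.
- striped (a point): Notebook with red and white stripes and a paper band; 178 mm long, 14 thick, 152 high as it stands spine up on its long edge. Point: its centre, 90 mm above the table in either rack. Its x runs along the length, y up, z across the thickness (half a turn about the vertical is as good). Stiff; grip the top edge at mid-length, across the thickness
- floral (a point): Notebook with a dark floral cover and a paper band; 180 mm long, 18 thick, 165 high as it stands spine up on its long edge. Point: its centre, 96 mm above the table in either rack. Its x runs along the length, y up, z across the thickness (half a turn about the vertical is as good). Stiff; grip the top edge at mid-length, across the thickness
- cream (a point): Plain cream-coloured notebook with a paper band; 212 mm long, 19 thick, 172 high as it stands spine up on its long edge. Point: its centre, 100 mm above the table in either rack. Its x runs along the length, y up, z across the thickness (half a turn about the vertical is as good). Stiff; grip the top edge at mid-length, across the thickness
- spiral (a point): Notebook with a grey gingham cover and a wire spiral along its upper edge; 216 mm long, 13 thick, 155 high as it stands spine up on its long edge (plus 5 mm of spiral). Point: its centre, 92 mm above the table in either rack. Its x runs along the length, y up, z across the thickness (half a turn about the vertical is as good). Stiff; grip the top edge at mid-length, across the thickness
- steel_rack: Fixed rack of dark steel wire, 116 (x) by 262 (y) mm, full at the start: four pockets in a row, centres at y = -93, -31, +31, +93 mm, 30 mm wide in y (notebooks stand in its x-z plane), floor 14 mm above the table, between wire hoops 98 mm high. Origin under its centre at table height, z up, y along the row, roughly to our left. Left or right of the wooden rack, centres about 380 mm apart
- wooden_rack: Fixed rack of pale wood, 124 (x) by 266 (y) mm, empty at the start: four pockets in a row, centres at y = -93, -31, +31, +93 mm, 30 mm wide in y (notebooks stand in its x-z plane), floor 14 mm above the table, between dowels (at x = -45 and +45 mm, tops 97 mm up). Blank tickets on its far (+x, street) edge. Origin under its centre at table height, z up, y along the row, roughly to our left
- stapler_mid (a point): Green desk stapler, 36 x 135 x 49 mm, near the right of the racks; to be left alone. The point is its centre, 25 mm up
- ink_pad_mid (a point): Flat dark green ink pad tin, 65 x 96 x 14 mm, to the left of the racks; to be left alone. The point is its centre, 7 mm up
- stamp_mid (a point): Hand stamp with a red turned handle, 24 x 36 x 66 mm, in front between the racks; to be left alone. The point is its centre, 33 mm up

How it is judged:
By the outcome, as a careful person would: the job done as asked, in the order asked, and still so for the second after the job is handed in, with the robot touching nothing.
It also fails if it takes over 99 s, if anything falls off the work surface, if the arm or the gripper's body presses on something with over 40 N, if the wrist force passes 120 N, or if a joint passes its speed limit or range.

### The arm

A 6-joint arm with a two-finger parallel gripper is mounted at the origin on a cart in front of the work surface, level with it; the furniture and walls round the work are solid. World frame = base frame: x ahead of the robot, y to its left, z up, the work surface at z = 0. Lengths are in m, angles in rad, forces in N, time in s.
With the tool pointing down it reaches from about 0.225 to 0.875 m from the base axis. Payload 3.4 kg.
Tool frame: the origin (TCP) lies midway between the tips of the shut fingers; the grasp point (between the pads) lies 19 mm behind it (manip.pinch_z is the z of the grasp point in the tool frame, in m); z points along the fingers, x is the direction in which the jaws open and shut, and the axes are right-handed (so a half turn about z gives the same grasp; the last joint's range is limited). The gripper opens to 85 mm and grips with 20 to 120 N. Pads are 22 mm wide; open, the fingers measure 114 mm over their backs; the gripper's body (76 mm by 85 mm) begins 54 mm behind the grasp point. The pads swing forward as they close: fully open they stand 13 mm farther back than shut.
Start: joints at [0.999, 0.276, 1.505, -0, 1.361, -0.121], TCP at [0.251, 0.518, 0.231] pointing down, gripper open.
Joint ranges: [-2.89, 2.89], [-0.75, 2.08], [0.22, 2.7], [-1.18, 4.32], [0.11, 2.71], [-2.7, 2.7]. Speed limits (rad/s): [2.57, 2.57, 3.14, 3.14, 3.14, 3.14].

### API

Orientations are given as a unit quaternion [w, x, y, z].
In Python, from rig import manip gives the robot as it stands. The module is installed in compiled form; this text tells all that it offers.
- The arm moves only by the tool drive_tool, never from a script. Its argument "steps" is a list of rows, each a list of 5 numbers: the shift along the tool's x, y, z in mm, then the turn about the tool's z in rad, then the gripper command: -1 is shut, 1 is fully open, values between are in proportion. A call has 1 to 5 rows; each row is the pose to reach, as a shift and turn from the pose measured when the call began, along the tool's axes at that moment; what a row does not reach only later rows make up. A row lasts 1/10 s, in which the tool goes at most 50 mm and 8.59 degrees, less where a joint would pass 70% of its speed; a pose out of reach is approached as far as the arm can. A call with a gripper value outside its range is refused whole. The fingers move at their own pace and stop on an object; "squeeze" is the grip in N (left out, the last holds). Time passes only in rows, so rows that repeat a pose let the fingers close. It gives the time, the measured TCP pose, the force and the opening at its end, in the units of the state.
- manip.get_state(): the state, without advancing time (a new reading comes with each control period).
- manip.get_image(name): name is "scene" or "side" or "wrist"; returns the picture (400x640x3 uint8, blue, green, red); there is no depth.
- manip.get_calibration(name): a dict with "camera_matrix" (3x3 intrinsics, pixels), "rvec" (rotation vector, rad) and "tvec" (3), from world to camera coordinates, as OpenCV has them. Camera axes: x right, y down, z forward; pixel columns grow to the right and rows downward; lengths in m; the calibration is good to about 2 mm. A picture is of the moment at which its call begins: read the wrist's pose just before it. get_calibration takes no time and is no camera call; for the wrist camera it gives the pose at the moment of the call.
- manip.sign_off(): hands the job in, once; it reports no verdict.
Trained networks look in the newest picture that a camera, given by its name, has taken for a name from the list of things; names that differ only in an ending like _2 or _b are one class to them, and where a whole thing is asked for, a point or a joint stands for the part that bears it (a point fixed in the world has none). Each returns a list of dicts, best first, with "conf" (0 to 1); they miss things now and then, are a little off and sometimes report something else, mostly with a low value. They report only what shows in the picture. A call takes as long as a camera call.
- manip.masks_of(camera, name): "pixels" (400x640 bool, what is visible of it) and "location" ([column, row] in pixels, amid what is visible of it).
The state is a dict: "clock": time; "qpos": joint angles; "qd": joint speeds; "effort": joint torques, N m; "position": TCP position; "ee_rot": TCP orientation; "contact_force": force on the tool from outside, world axes, zero at the start; "moment": the same for the moment, N m; "width": finger opening in m.
Only numpy, scipy, OpenCV 4.12 (cv2) and the standard library are available. Lean on these libraries where they do the work, as an engineer would, in place of code of your own. Each camera call takes 0.05 s, during which the arm holds its last target.

## Working session

There is one attempt and no reset: what is moved stays moved. The work goes in short steps, Python scripts to look and compute and a tool call to move; the robot and the scene stay as the last step left them, time stands still between calls to the robot, and variables do not carry over. Pictures are saved under pics/ and viewed, and the job is handed in when it is done.

Besides the shell and the picture viewer there is one more tool, called after "Call:" by a JSON object that holds its "method" and its "body". drive_tool: Moves the arm, as the interface text tells. Its arguments: {"type":"object","properties":{"steps":{"type":"array","items":{"type":"array","items":{"type":"number"}}},"squeeze":{"type":"number"}},"required":["steps"]}

```bash
mkdir -p pics; ls; python3 - <<'E'
from rig import manip
import cv2
s=manip.get_state()
print({k:(s[k] if not hasattr(s[k],'round') else s[k]) for k in s}, manip.pinch_z)
for n in ["scene","side","wrist"]:
    cv2.imwrite(f"pics/{n}0.png",manip.get_image(n)); c=manip.get_calibration(n); print(n,c)
E
```

```text
pics
{'clock': 0.0, 'qpos': array([ 9.98968827e-01,  2.76572653e-01,  1.50615402e+00,  3.18668656e-05,
        1.36068351e+00, -1.20970991e-01]), 'qd': array([-0.00173555,  0.00053133,  0.00099703,  0.00143007, -0.00174311,
       -0.00178313]), 'effort': array([ 7.77232817e-04, -4.16778874e+01, -2.45799208e+01,  3.60557333e-04,
        1.10162873e-02, -3.34661408e-06]), 'position': array([0.25023694, 0.51710017, 0.23044412]), 'ee_rot': array([ 3.72152118e-04,  8.47272517e-01,  5.31157656e-01, -8.29214017e-04]), 'contact_force': array([-0.60195895,  0.01201831,  0.51899984]), 'moment': array([-0.00320925, -0.03054287,  0.00782826]), 'width': 0.0852608356500808} -0.0187
scene {'camera_matrix': array([[488.2116271 ,   0.        , 307.11969681],
       [  0.        , 488.2116271 , 198.4668805 ],
       [  0.        ,   0.        ,   1.        ]]), 'rvec': array([ 2.10983367, -0.91892303,  0.41274592]), 'tvec': array([-0.33987138,  0.29124727,  1.17040137])}
side {'camera_matrix': array([[450.05052555,   0.        , 318.8940914 ],
       [  0.        , 450.05052555, 198.14048894],
       [  0.        ,   0.        ,   1.        ]]), 'rvec': array([ 2.32285284, -0.23568453,  0.12502416]), 'tvec': array([-0.46025299,  0.10003722,  1.21586581])}
wrist {'camera_matrix': array([[340.87676505,   0.        , 322.41333514],
       [  0.        , 340.87676505, 201.91844659],
       [  0.        ,   0.        ,   1.        ]]), 'rvec': array([-2.44629689, -1.5320025 , -0.22230298]), 'tvec': array([-0.57447918, -0.03701042,  0.38001938])}
```

View pics/scene0.png

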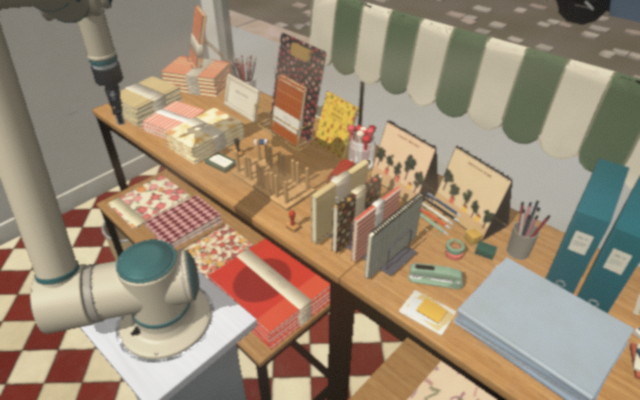

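View pics/side0.png

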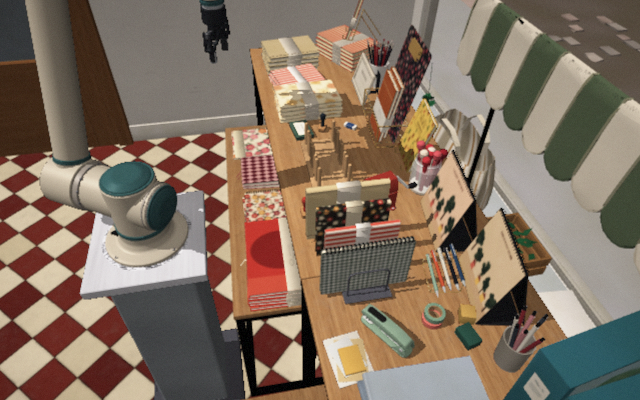

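View pics/wrist0.png

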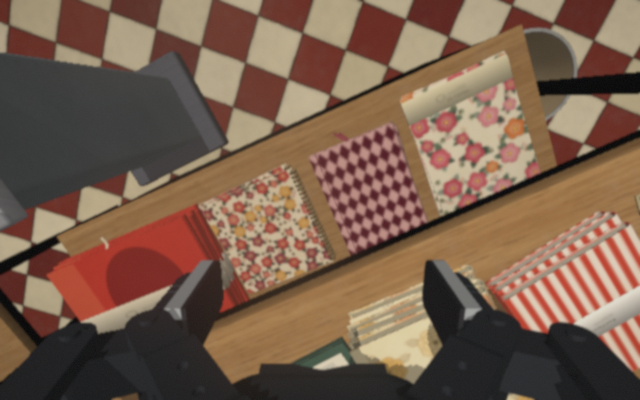

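```bash
python3 - <<'E'
from rig import manip
import cv2,numpy as np,pickle
out={}
for n in ["scene","side"]:
    im=manip.get_image(n); ov=im.copy()
    for i,k in enumerate("striped floral cream spiral steel_rack wooden_rack stapler_mid ink_pad_mid stamp_mid".split()):
        r=manip.masks_of(n,k)
        print(n,k,[(round(float(d['conf']),2),np.round(d['location']).tolist(),int(d['pixels'].sum())) for d in r[:3]])
        if r:
            out[n,k]=r[0]['pixels']; col=cv2.applyColorMap(np.uint8([[i*28]]),cv2.COLORMAP_HSV)[0,0]
            m=r[0]['pixels']; ov[m]=ov[m]*.4+col*.6
    cv2.imwrite(f"pics/{n}_ov.png",cv2.resize(ov[90:340,180:520],None,fx=2.3,fy=2.3))
pickle.dump(out,open("m0.pkl","wb"))
print(manip.get_state()['clock'])
E
```

```text
scene striped [(0.94, [370.0, 220.0], 1487)]
scene floral [(0.96, [352.0, 208.0], 1834), (0.19, [219.0, 162.0], 374)]
scene cream [(0.9, [326.0, 195.0], 1988)]
scene spiral [(0.71, [392.0, 237.0], 2416)]
scene steel_rack [(0.65, [396.0, 258.0], 653)]
scene wooden_rack [(0.9, [274.0, 178.0], 2762), (0.24, [433.0, 273.0], 1019)]
scene stapler_mid [(0.82, [437.0, 276.0], 1066), (0.6, [272.0, 176.0], 2838)]
scene ink_pad_mid [(0.69, [221.0, 161.0], 407)]
scene stamp_mid [(0.48, [291.0, 221.0], 184), (0.41, [373.0, 223.0], 1492)]
side striped [(0.64, [362.0, 233.0], 1353)]
side floral [(0.66, [349.0, 216.0], 2014)]
side cream [(0.91, [338.0, 197.0], 2035)]
side spiral [(0.82, [364.0, 263.0], 3998)]
side steel_rack []
side wooden_rack [(0.56, [329.0, 159.0], 2179)]
side stapler_mid [(0.95, [387.0, 332.0], 1314)]
side ink_pad_mid [(0.78, [298.0, 131.0], 260)]
side stamp_mid [(0.38, [304.0, 209.0], 85), (0.33, [385.0, 330.0], 1283)]
1.15
```

View pics/scene_ov.png

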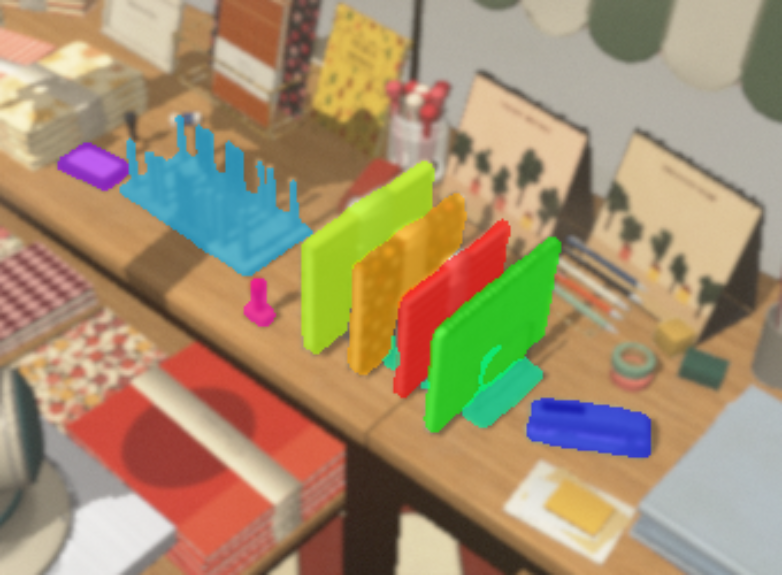

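View pics/side_ov.png

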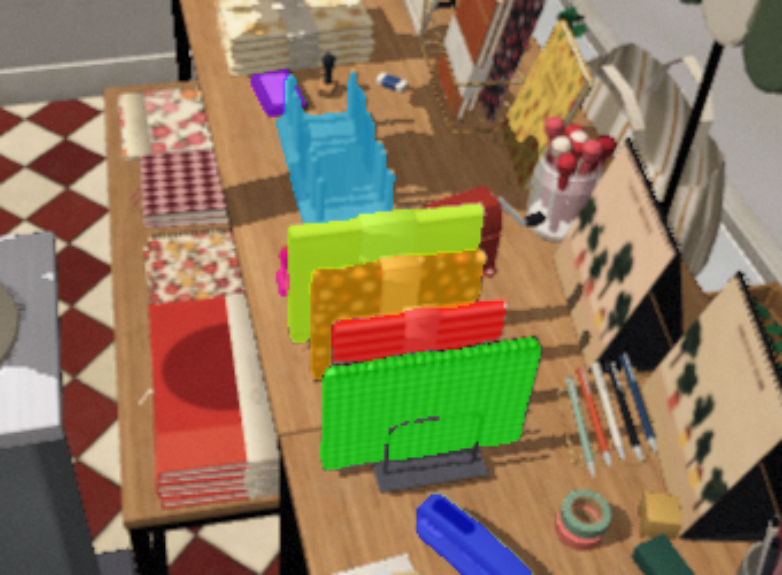

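```bash
cat > h.py <<'E'
import numpy as np,cv2,pickle
from scipy.optimize import minimize
DIM=dict(striped=(178,14,152,90),floral=(180,18,165,96),cream=(212,19,172,100),spiral=(216,13,155,92))
S=4
def proj(P,c):
    return cv2.projectPoints(np.float64(P).reshape(-1,1,3),c['rvec'],c['tvec'],c['camera_matrix'],None)[0][:,0]
def box(x,y,yaw,L,T,z0,z1):
    R=np.array([[np.cos(yaw),-np.sin(yaw)],[np.sin(yaw),np.cos(yaw)]])
    p=np.array([[a,b] for a in(-L/2,L/2) for b in(-T/2,T/2)])@R.T+[x,y]
    return np.vstack([np.c_[p,[z]*4] for z in(z0,z1)])
def hull(P,c,shape=(400,640)):
    m=np.zeros((shape[0],shape[1]),np.uint8)
    q=cv2.convexHull(np.float32(proj(P,c)))
    cv2.fillPoly(m,[np.int32(np.round(q*16))],1,cv2.LINE_8,4)
    return m.astype(bool)
def sil(P,c):  # supersampled crop
    c2=dict(c);K=c['camera_matrix'].copy();K[:2]*=S;K[:2,2]+=(S-1)/2;c2['camera_matrix']=K
    return hull(P,c2,(400*S,640*S))
def up(m): return cv2.resize(m.astype(np.uint8),None,fx=S,fy=S,interpolation=cv2.INTER_LINEAR if 0 else cv2.INTER_NEAREST).astype(bool)
E
cat > fit.py <<'E'
from h import *
from rig import manip
C={n:manip.get_calibration(n) for n in("scene","side")}
M=pickle.load(open("m0.pkl","rb"))
# plane-intersection init
res={}
occ={n:np.zeros((400*S,640*S),bool) for n in C}
for k in ["spiral","striped","floral","cream"]:
    L,T,H,zc=[v/1000 for v in DIM[k]]
    z1=zc+H/2+(0.004 if k=='spiral' else 0); z0=zc-H/2
    def cost(p,ns=("scene","side"),full=False):
        e=0
        for n in ns:
            s=sil(box(p[0]/100,p[1]/100,p[2]/10,L,T,z0,z1),C[n])&~occ[n]; m=up(M[n,k])&~occ[n]
            e+=1-(s&m).sum()/max(1,(s|m).sum())
        return e
    # init: triangulate locations
    best=None
    for x in np.arange(.35,.75,.05):
        for y in np.arange(-.5,.3,.04):
            for w in(-.3,0.,.3):
                v=cost([x*100,y*100,w*10])
                if best is None or v<best[0]: best=(v,[x*100,y*100,w*10])
    out=[]
    for ns in(("scene","side"),("scene",),("side",)):
        r=minimize(cost,best[1] if len(ns)==2 else r0.x,args=(ns,),method="Nelder-Mead",options=dict(initial_simplex=np.array((best[1] if len(ns)==2 else r0.x))+np.array([[0,0,0],[2,0,0],[0,2,0],[0,0,1.5]]),xatol=.005,fatol=1e-5))
        if len(ns)==2:r0=r
        print(k,ns,np.round([r.x[0]*10,r.x[1]*10,r.x[2]/10],3),round(r.fun,3))
    res[k]=[r0.x[0]/100,r0.x[1]/100,r0.x[2]/10]
    for n in C: occ[n]|=up(M[n,k])|sil(box(*res[k],L,T,z0,z1),C[n])
pickle.dump(res,open("nb.pkl","wb"))
a=[res[k] for k in ("spiral","striped","floral","cream")]
print(np.diff(np.array(a)[:,:2],axis=0), np.mean(np.array(a),0))
E
python3 fit.py
```

```text
spiral ('scene', 'side') [ 5.19252e+02 -2.82880e+02 -2.00000e-03] 0.143
spiral ('scene',) [ 5.23120e+02 -2.81516e+02 -8.00000e-03] 0.05
spiral ('side',) [ 5.17610e+02 -2.84332e+02  1.20000e-02] 0.075
striped ('scene', 'side') [ 5.21160e+02 -2.24405e+02 -8.00000e-03] 0.136
striped ('scene',) [ 5.25960e+02 -2.21991e+02 -1.90000e-02] 0.044
striped ('side',) [ 5.20701e+02 -2.26905e+02  3.00000e-03] 0.053
floral ('scene', 'side') [ 5.15845e+02 -1.62825e+02 -1.00000e-02] 0.111
floral ('scene',) [ 5.21170e+02 -1.61104e+02 -1.50000e-02] 0.049
floral ('side',) [ 514.99  -163.575    0.   ] 0.038
cream ('scene', 'side') [ 5.18391e+02 -1.02190e+02 -2.00000e-03] 0.114
cream ('scene',) [ 5.22795e+02 -9.98980e+01 -1.70000e-02] 0.042
cream ('side',) [ 5.17048e+02 -1.04224e+02 -1.70000e-02] 0.049
[[ 0.00190813  0.05847501]
 [-0.00531559  0.06158065]
 [ 0.00254661  0.060635  ]] [ 0.51866229 -0.19307492 -0.00549973]
```

```bash
cat >> h.py <<'E'
from scipy.spatial.transform import Rotation as Rn
def toolR(s): return Rn.from_quat(s['ee_rot'],scalar_first=True).as_matrix()
def plan(s,tgt,ang=np.pi/2):
    R=toolR(s); d=R.T@(np.array(tgt)-s['position'])*1000
    a=np.arctan2(R[1,0],R[0,0]); t=-(ang-a)
    return np.round(d,1),round((t+np.pi)%(2*np.pi)-np.pi,3)
E
python3 - <<'E'
from h import *
from rig import manip
s=manip.get_state(); c=manip.get_calibration("wrist"); R=cv2.Rodrigues(c['rvec'])[0]
print("cam in tool",toolR(s).T@(-R.T@c['tvec']-s['position']), "cam fwd in tool",toolR(s).T@R[2])
print(plan(s,[.42,.19,.36]))
E
```

```text
cam in tool [ 0.00027829 -0.07266243 -0.14326572] cam fwd in tool [-2.78971915e-04  2.86487577e-01  9.58083916e-01]
(array([-221. ,  295.2, -128.7]), np.float64(-0.451))
```

Call:
{"method": "drive_tool", "body": {"steps": [[-40,55,-30,-0.14,1],[-80,110,-60,-0.28,1],[-115,160,-85,-0.42,1],[-155,215,-115,-0.45,1],[-195,265,-130,-0.45,1]]}}

```text
clock: 1.65
position: [0.3594, 0.3138, 0.3281]
ee_rot: [0.0, 0.707, 0.707, 0.001]
contact_force: [0.8, -0.3, 0.0]
width: 0.0857
```

```bash
python3 - <<'E'
from h import *
from rig import manip
s=manip.get_state(); print(s['position'],s['clock'],plan(s,[.45,.19,.36]))
E
```

```text
[0.35942798 0.31384808 0.32814085] 1.65 (array([-123.9,   90.6,  -31.8]), np.float64(0.001))
```

Call:
{"method": "drive_tool", "body": {"steps": [[-40,30,-11,0,1],[-80,60,-22,0,1],[-120,90,-32,0,1],[-124,90,-32,0,1],[-124,90,-32,0,1]]}}

```text
clock: 2.15
position: [0.4501, 0.1886, 0.3602]
ee_rot: [0.0, 0.708, 0.706, 0.001]
contact_force: [-0.2, 0.3, -0.2]
width: 0.0856
```

```bash
python3 - <<'E'
from h import *
from rig import manip
s=manip.get_state(); print(s['position'],s['clock'],np.abs(s['qd']).max())
c=manip.get_calibration("wrist"); im=manip.get_image("wrist"); cv2.imwrite("pics/w1.png",im)
r=manip.masks_of("wrist","wooden_rack"); print([(d['conf'],d['location'],d['pixels'].sum()) for d in r])
pickle.dump((c,[d['pixels'] for d in r],im),open("w1.pkl","wb"))
E
```

```text
[0.45012575 0.1886072  0.36024165] 2.15 0.05206558913395314
[(0.76, [326.6, 212.6], np.int64(15378))]
```

View pics/w1.png

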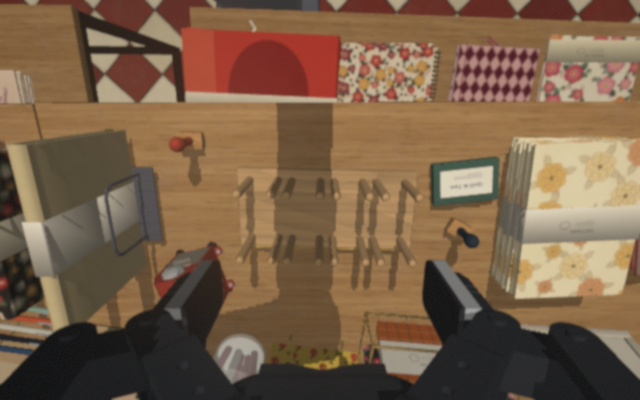

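```bash
python3 - <<'E'
from h import *
c,m,im=pickle.load(open("w1.pkl","rb"))
o=im.copy()
crop=cv2.resize(im[155:290,215:440],None,fx=3.5,fy=3.5,interpolation=cv2.INTER_CUBIC);cv2.imwrite("pics/w1c.png",crop)
e=m[0]; o[e]=o[e]*.5+np.array([255,0,0])*.5
cv2.imwrite("pics/w1m.png",cv2.resize(o[155:290,215:440],None,fx=3.5,fy=3.5))
E
```

```text
(no output)
```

View pics/w1c.png

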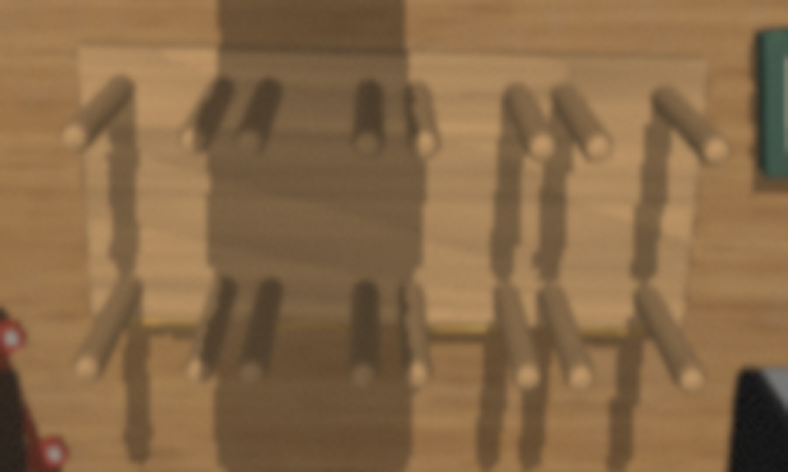

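View pics/w1m.png

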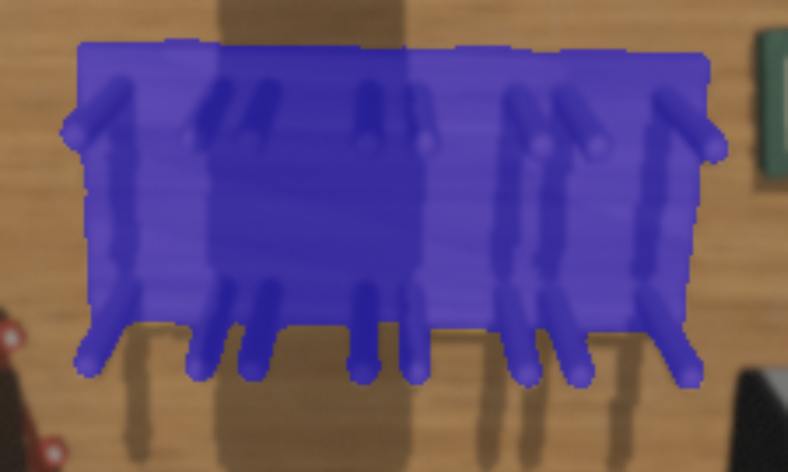

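```bash
cat > fitw.py <<'E'
from h import *
from scipy.optimize import least_squares
c,m,im=pickle.load(open("w1.pkl","rb"))
near=[(75,135),(193,138),(252,140),(369,145),(427,143),(541,145),(597,147),(714,148)]
far=[(88,366),(198,370),(252,372),(363,374),(416,374),(526,377),(579,377),(691,378)]
uv=np.array(near+far)/3.5+[215,155]-0.36
pc=[-93,-31,31,93]
def model(p):
    x,y,w,d,a=p[0],p[1],p[2],p[3],.045
    L=[[s*a,(q+e*d)/1000,.097] for s in(-1,1) for q in pc for e in(-1,1)]
    L=np.array(L); R=Rn.from_euler('z',w).as_matrix(); return L@R.T+[x,y,0]
f=lambda p:(proj(model(p),c)-uv).ravel()
r=least_squares(f,[.52,.19,0,17],x_scale=[.01,.01,.01,1])
print(r.x,np.abs(r.fun).max(),np.sqrt((r.fun**2).mean()))
pickle.dump(r.x,open("wr.pkl","wb"))
# check against other cameras
from rig import manip
P=model(r.x)
for n in("scene","side"):
    im=manip.get_image(n); ims=cv2.resize(im,None,fx=3,fy=3,interpolation=cv2.INTER_CUBIC)
    for u in proj(P,manip.get_calibration(n)): cv2.circle(ims,tuple(np.int32(u*3+1)),4,(0,0,255),1)
    base=box(r.x[0],r.x[1],r.x[2],.124,.266,0,.014)
    q=cv2.convexHull(np.float32(proj(base,manip.get_calibration(n)))); cv2.polylines(ims,[np.int32(q*3+1)],True,(255,0,0),1)
    ct=np.int32(proj([[r.x[0],r.x[1],.05]],manip.get_calibration(n))[0]*3)
    cv2.imwrite(f"pics/{n}_w.png",ims[max(0,ct[1]-170):ct[1]+170,ct[0]-200:ct[0]+200])
E
python3 fitw.py
```

```text
[ 0.53616766  0.19422499 -0.02657472 20.69550267] 0.9040487771995913 0.4295434349269059
```

View pics/scene_w.png

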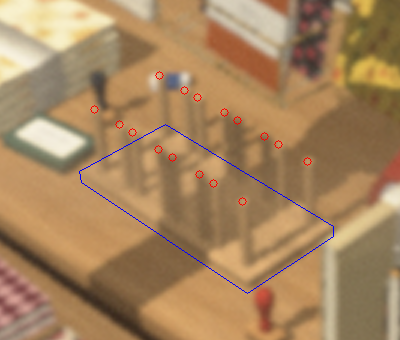

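View pics/side_w.png

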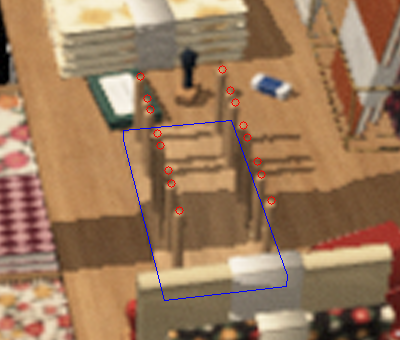

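Call:
{"method": "drive_tool", "body": {"steps": [[-45,0,0,0,0.2],[-90,0,0,0,0.2],[-135,0,0,0,0.2],[-180,0,0,0,0.2],[-225,0,0,0,0.2]]}}

```text
clock: 2.85
position: [0.4484, -0.0338, 0.3595]
ee_rot: [-0.0, 0.705, 0.709, 0.001]
contact_force: [1.6, 0.5, 0.3]
width: 0.0513
```

Call:
{"method": "drive_tool", "body": {"steps": [[-45,-5,0,0,0.2],[-90,-10,0,0,0.2],[-130,-10,0,0,0.2],[-150,-10,0,0,0.2],[-150,-10,0,0,0.2]]}}

```text
clock: 3.35
position: [0.4395, -0.1849, 0.3586]
ee_rot: [-0.001, 0.706, 0.709, 0.001]
contact_force: [0.6, 0.8, 0.1]
width: 0.0512
```

```bash
python3 - <<'E'
from h import *
from rig import manip
s=manip.get_state(); print(s['position'],s['ee_rot'],s['clock'],s['width'],np.abs(s['qd']).max())
c=manip.get_calibration("wrist"); im=manip.get_image("wrist"); ov=im.copy()
m={}
for i,k in enumerate(list(DIM)+["steel_rack"]):
    r=manip.masks_of("wrist",k); print(k,[(d['conf'],d['location'],d['pixels'].sum()) for d in r])
    if r: m[k]=r[0]['pixels']; e=m[k]; ov[e]=ov[e]*.6+.4*np.array([(255,0,0),(0,255,0),(0,0,255),(255,255,0),(255,0,255)][i])
pickle.dump((c,m,im),open("w2.pkl","wb"))
cv2.imwrite("pics/w2.png",im);cv2.imwrite("pics/w2o.png",ov)
E
```

```text
[ 0.43948727 -0.1849155   0.3585877 ] [-6.22810110e-04  7.05526969e-01  7.08682516e-01  6.32675838e-04] 3.35 0.051178231438905014 0.0456836316753459
striped [(0.93, [290.7, 230.8], np.int64(3099))]
floral [(0.67, [340.9, 230.5], np.int64(3891))]
cream [(0.64, [396.0, 200.3], np.int64(5415))]
spiral [(0.67, [238.2, 193.6], np.int64(4208))]
steel_rack [(0.64, [316.5, 210.0], np.int64(5567))]
```

View pics/w2.png

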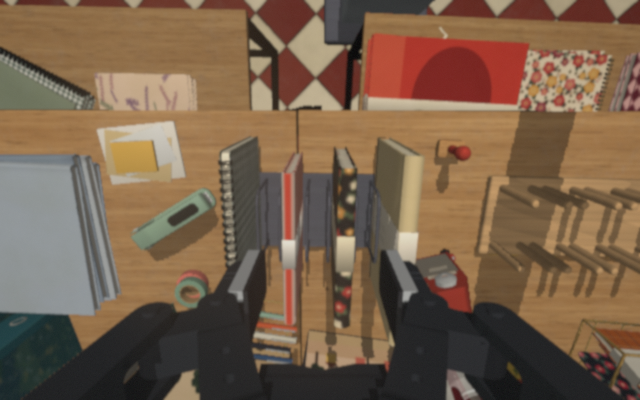

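View pics/w2o.png

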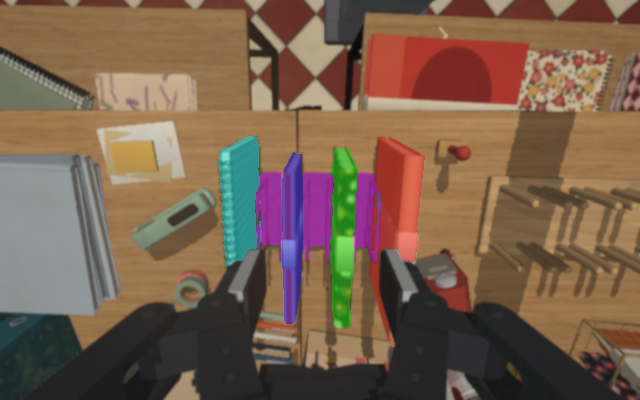

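```bash
cat > fit3.py <<'E'
from h import *
from rig import manip
C={n:manip.get_calibration(n) for n in("scene","side")}
M=pickle.load(open("m0.pkl","rb"))
cw,mw,im=pickle.load(open("w2.pkl","rb")); C["wrist"]=cw
for k in mw: M["wrist",k]=mw[k]
occ={n:np.zeros((400*S,640*S),bool) for n in C}
g=np.zeros((400,640),bool); g[232:,:270]=1; g[240:,373:]=1; g[355:]=1; occ["wrist"]|=up(g)
nb=pickle.load(open("nb.pkl","rb")); res={}
for k in ["spiral","striped","floral","cream"]:
    L,T,H,zc=[v/1000 for v in DIM[k]]
    z1=zc+H/2+(0.004 if k=='spiral' else 0); z0=zc-H/2
    def cost(p,ns):
        e=0
        for n in ns:
            s=sil(box(p[0]/100,p[1]/100,p[2]/10,L,T,z0,z1),C[n])&~occ[n]; m=up(M[n,k])&~occ[n]
            e+=1-(s&m).sum()/max(1,(s|m).sum())
        return e
    x0=np.array([nb[k][0]*100,nb[k][1]*100,nb[k][2]*10])
    for ns in(("wrist",),("scene","side","wrist")):
        r=minimize(cost,x0,args=(ns,),method="Nelder-Mead",options=dict(initial_simplex=x0+np.array([[0,0,0],[1,0,0],[0,1,0],[0,0,.5]]),xatol=.005,fatol=1e-5))
        print(k,ns,np.round([r.x[0]*10,r.x[1]*10,r.x[2]/10],3),round(r.fun,3))
    res[k]=[r.x[0]/100,r.x[1]/100,r.x[2]/10]
    for n in("scene","side"): occ[n]|=up(M[n,k])|sil(box(*res[k],L,T,z0,z1),C[n])
pickle.dump(res,open("nb3.pkl","wb"))
E
python3 fit3.py
```

```text
spiral ('wrist',) [ 5.23505e+02 -2.83139e+02 -1.60000e-02] 0.125
spiral ('scene', 'side', 'wrist') [ 5.21707e+02 -2.81395e+02 -1.60000e-02] 0.278
striped ('wrist',) [ 5.26619e+02 -2.21003e+02 -2.20000e-02] 0.063
striped ('scene', 'side', 'wrist') [ 5.25929e+02 -2.21140e+02 -1.90000e-02] 0.253
floral ('wrist',) [ 5.19060e+02 -1.61471e+02 -1.40000e-02] 0.055
floral ('scene', 'side', 'wrist') [ 5.17426e+02 -1.61520e+02 -1.40000e-02] 0.186
cream ('wrist',) [ 5.22248e+02 -9.96940e+01 -6.00000e-03] 0.086
cream ('scene', 'side', 'wrist') [ 5.20975e+02 -1.00122e+02 -6.00000e-03] 0.229
```

```bash
cat > p.py <<'E'
import sys
from h import *
from rig import manip
s=manip.get_state(); t=[float(v) for v in sys.argv[1:4]]; yaw=float(sys.argv[4])
print(s['position'].round(4),s['clock'],'F',s['contact_force'].round(1),plan(s,t,np.pi/2+yaw))
E
python3 p.py .5215 -.100 .25 -.012
```

```text
[ 0.4394 -0.1823  0.3594] 3.65 F [ 0.5 -0.1 -0.4] (array([ 81.3,  82.6, 109.7]), np.float64(0.02))
```

Call:
{"method": "drive_tool", "body": {"steps": [[20,20,25,0.01,0.2],[45,45,55,0.02,0.2],[65,65,80,0.02,0.2],[81,83,110,0.02,0.2],[81,83,110,0.02,0.2]], "squeeze": 60}}

```text
clock: 4.15
position: [0.521, -0.0966, 0.2457]
ee_rot: [-0.004, 0.71, 0.705, 0.0]
contact_force: [-0.6, -0.2, 0.4]
width: 0.0516
```

```bash
python3 p.py .5215 -.100 .151 -.012; python3 - <<'E'
from rig import manip
import cv2
cv2.imwrite("pics/w3.png",manip.get_image("wrist"))
E
```

```text
[ 0.521  -0.0966  0.2457] 4.15 F [-0.6 -0.2  0.4] (array([-4. ,  1. , 94.6]), np.float64(0.005))
```

View pics/w3.png

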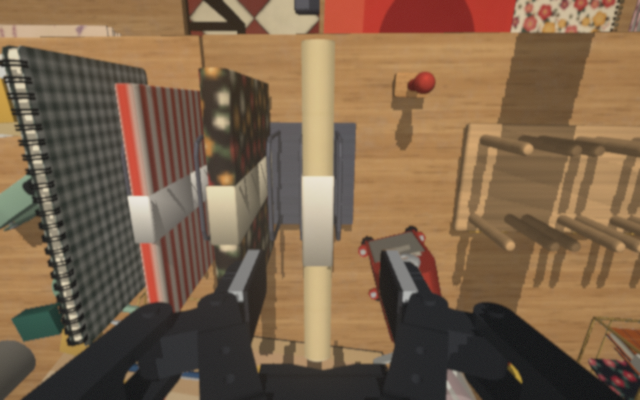

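Call:
{"method": "drive_tool", "body": {"steps": [[-4,1,20,0.005,0.2],[-4,1,50,0.005,0.2],[-4,1,80,0.005,0.2],[-4,1,95,0.005,0.2],[-4,1,95,0.005,0.2]]}}

```text
clock: 4.7
position: [0.5203, -0.102, 0.1524]
ee_rot: [-0.004, 0.712, 0.702, -0.001]
contact_force: [0.1, 0.5, 0.7]
width: 0.0513
```

Call:
{"method": "drive_tool", "body": {"steps": [[0,0,0,0,-0.4],[0,0,0,0,-0.7],[0,0,0,0,-0.7],[0,0,0,0,-0.7],[0,0,0,0,-0.7]], "squeeze": 60}}

```text
clock: 5.2
position: [0.5215, -0.1024, 0.1544]
ee_rot: [-0.002, 0.712, 0.703, 0.0]
contact_force: [-0.0, 0.5, 7.6]
width: 0.0181
```

Call:
{"method": "drive_tool", "body": {"steps": [[0,0,-10,0,-1],[0,0,-35,0,-1],[0,0,-65,0,-1],[0,0,-95,0,-1],[0,0,-120,0,-1]]}}

```text
clock: 5.7
position: [0.5216, -0.1028, 0.2762]
ee_rot: [-0.001, 0.712, 0.702, 0.0]
contact_force: [1.3, -0.9, -3.4]
width: 0.0181
```

```bash
python3 p.py .5338 .1012 .280 -.026; python3 - <<'E'
from rig import manip
import cv2
cv2.imwrite("pics/s4.png",manip.get_image("side"))
E
```

```text
[ 0.5216 -0.1028  0.2762] 5.7 F [ 1.3 -0.9 -3.4] (array([204.1,   9.5,  -3.4]), np.float64(0.013))
```

View pics/s4.png

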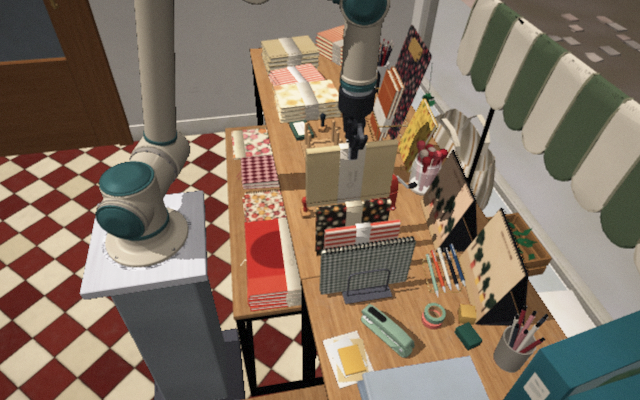

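Call:
{"method": "drive_tool", "body": {"steps": [[10,0,-2,0,-1],[35,2,-4,0,-1],[65,4,-4,0,-1],[95,5,-4,0.01,-1],[125,6,-4,0.013,-1]]}}

```text
clock: 6.25
position: [0.53, 0.0234, 0.2827]
ee_rot: [0.0, 0.716, 0.698, 0.001]
contact_force: [1.2, -0.4, -4.3]
width: 0.0184
```

Call:
{"method": "drive_tool", "body": {"steps": [[25,2,0,0,-1],[50,3,0,0,-1],[70,4,0,0,-1],[78,4,0,0,-1],[78,4,0,0,-1]]}}

```text
clock: 6.75
position: [0.5351, 0.1023, 0.2815]
ee_rot: [-0.0, 0.716, 0.698, -0.0]
contact_force: [-0.1, 0.0, -3.7]
width: 0.0182
```

```bash
python3 p.py .5338 .1012 .280 -.026; python3 - <<'E'
from rig import manip
import cv2
for n in("scene","side"): cv2.imwrite(f"pics/{n}5.png",manip.get_image(n))
im=manip.get_image("wrist");cv2.imwrite("pics/w5.png",im)
E
```

```text
[0.5351 0.1023 0.2815] 6.75 F [-0.1  0.  -3.7] (array([-1.1, -1.3,  1.5]), np.float64(0.002))
```

View pics/w5.png

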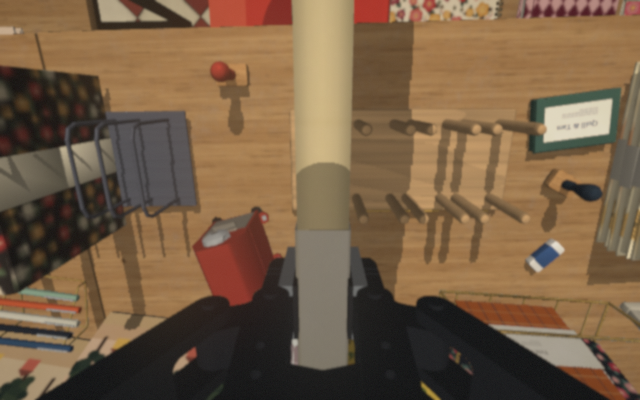

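Call:
{"method": "drive_tool", "body": {"steps": [[-1,-1,15,0,-1],[-1,-1,40,0,-1],[-1,-1,65,0,-1],[-1,-1,90,0,-1],[-1,-1,112,0,-1]]}}

```text
clock: 7.4
position: [0.5345, 0.098, 0.1691]
ee_rot: [0.0, 0.717, 0.697, -0.0]
contact_force: [-0.6, -0.1, -4.4]
width: 0.0182
```

Call:
{"method": "drive_tool", "body": {"steps": [[0,0,3,0,-1],[0,0,6,0,-1],[0,0,9,0,-1],[0,0,11,0,-1],[0,0,12,0,-1]]}}

```text
clock: 7.9
position: [0.535, 0.098, 0.1578]
ee_rot: [0.001, 0.717, 0.697, 0.0]
contact_force: [0.4, -0.1, -4.3]
width: 0.0179
```

```bash
python3 p.py .5338 .1012 .154 -.026; python3 - <<'E'
from rig import manip
import cv2
a=[]
for n in("scene","side"): 
    im=manip.get_image(n);cv2.imwrite(f"pics/{n}6.png",cv2.resize(im[80:280,200:440],None,fx=3,fy=3,interpolation=cv2.INTER_CUBIC))
E
```

```text
[0.535  0.098  0.1578] 7.9 F [ 0.4 -0.1 -4.3] (array([ 3.2, -1.3,  3.8]), np.float64(-0.003))
```

View pics/scene6.png

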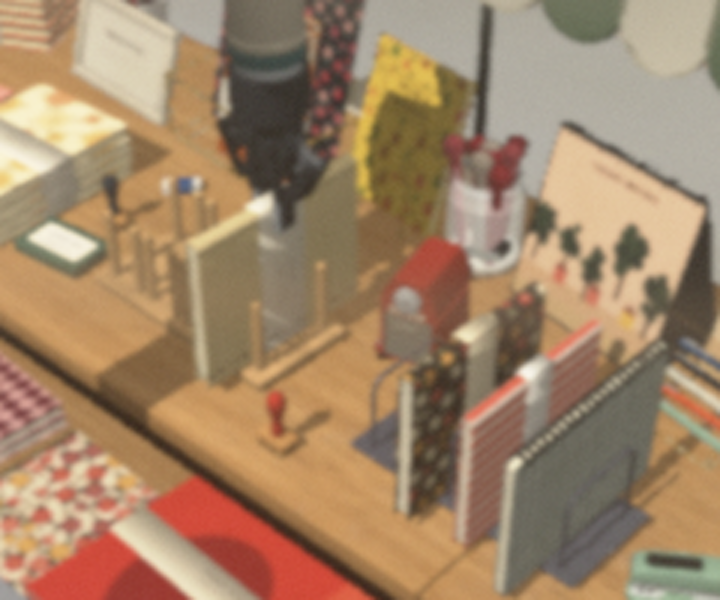

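View pics/side6.png

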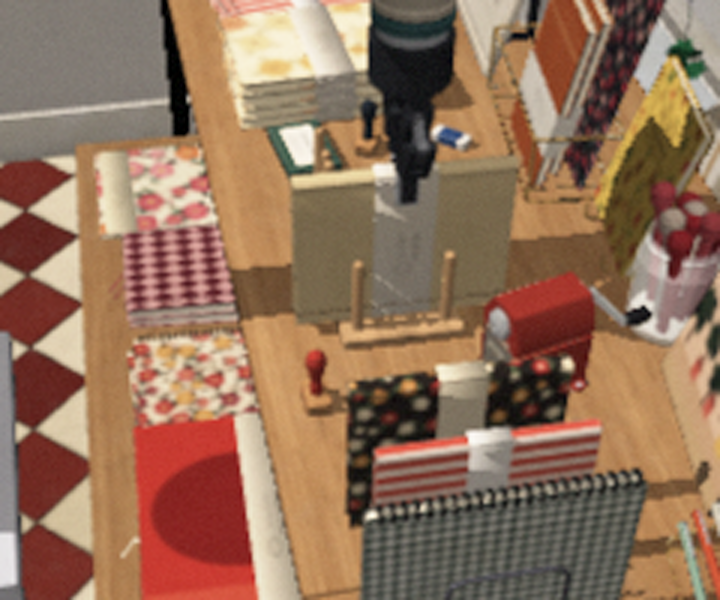

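Call:
{"method": "drive_tool", "body": {"steps": [[3,-1,1,0,-1],[3,-1,2,0,-1],[3,-1,3,0,-1],[3,-1,4,0,-1],[3,-1,5,0,-1]]}}

```text
clock: 8.5
position: [0.5345, 0.1013, 0.1544]
ee_rot: [0.001, 0.717, 0.697, 0.001]
contact_force: [-2.2, 0.7, 11.2]
width: 0.0179
```

```bash
python3 p.py .5338 .1012 .152 -.026
```

```text
[0.5345 0.1013 0.1544] 8.5 F [-2.2  0.7 11.2] (array([-0.1, -0.7,  2.4]), np.float64(-0.002))
```

Call:
{"method": "drive_tool", "body": {"steps": [[0,0,-1,0,-0.3],[0,0,-1,0,0.0],[0,0,-1,0,0.2],[0,0,-1,0,0.2],[0,0,-1,0,0.2]]}}

```text
clock: 9.0
position: [0.5344, 0.1013, 0.1552]
ee_rot: [0.001, 0.717, 0.697, 0.001]
contact_force: [0.6, -1.3, 0.2]
width: 0.0514
```

Call:
{"method": "drive_tool", "body": {"steps": [[0,0,-15,0,0.2],[0,0,-45,0,0.2],[0,0,-75,0,0.2],[0,0,-110,0,0.2],[0,0,-130,0,0.2]]}}

```text
clock: 9.5
position: [0.535, 0.1014, 0.288]
ee_rot: [0.003, 0.717, 0.697, 0.002]
contact_force: [0.7, 0.5, -0.3]
width: 0.0513
```

```bash
python3 p.py .518 -.1625 .28 -.015;  python3 - <<'E'
from rig import manip
import cv2
im=manip.get_image("wrist");cv2.imwrite("pics/w7.png",im)
E
```

```text
[0.535  0.1014 0.288 ] 9.5 F [ 0.7  0.5 -0.3] (array([-264.3,   -9.6,    8. ]), np.float64(-0.013))
```

View pics/w7.png

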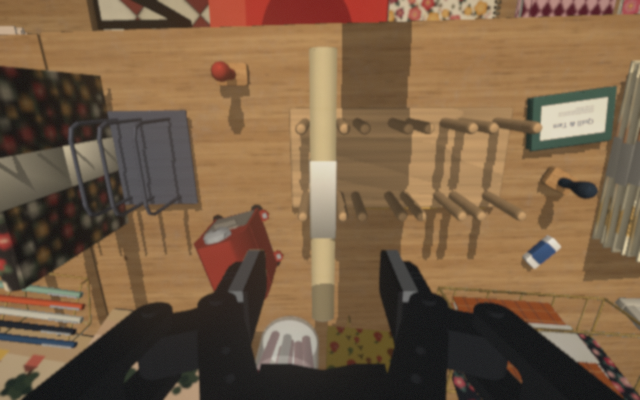

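Call:
{"method": "drive_tool", "body": {"steps": [[-40,-2,2,0,0.2],[-85,-4,4,0,0.2],[-130,-6,6,0,0.2],[-175,-8,8,-0.01,0.2],[-215,-9,8,-0.013,0.2]]}}

```text
clock: 10.05
position: [0.5205, -0.115, 0.2816]
ee_rot: [0.004, 0.713, 0.702, 0.004]
contact_force: [1.1, 0.5, 0.5]
width: 0.0514
```

Call:
{"method": "drive_tool", "body": {"steps": [[-35,-1,0,0,0.2],[-48,-1,0,0,0.2],[-48,-1,10,0,0.2],[-48,-1,30,0,0.2],[-48,-1,40,0,0.2]]}}

```text
clock: 10.55
position: [0.5182, -0.1609, 0.2393]
ee_rot: [0.002, 0.712, 0.702, 0.004]
contact_force: [0.2, -0.0, -0.7]
width: 0.0515
```

```bash
python3 p.py .518 -.1615 .145 -.015;  python3 - <<'E'
from rig import manip
import cv2
im=manip.get_image("wrist");cv2.imwrite("pics/w8.png",im)
E
```

```text
[ 0.5182 -0.1609  0.2393] 10.55 F [ 0.2 -0.  -0.7] (array([-0.9, -0.9, 94.3]), np.float64(0.001))
```

View pics/w8.png

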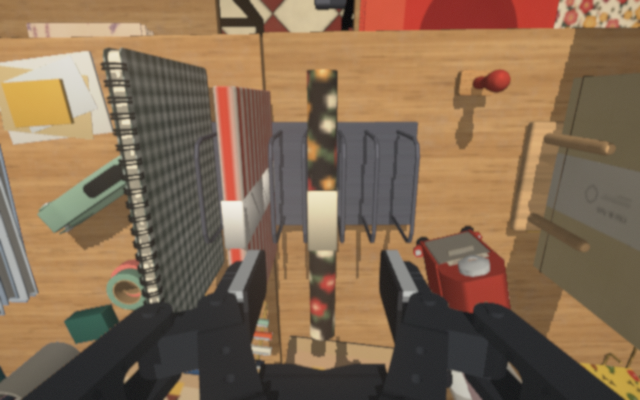

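Call:
{"method": "drive_tool", "body": {"steps": [[-1,0,20,0,0.2],[-1,0,50,0,0.2],[-1,0,80,0,0.2],[-1,0,94,0,0.2],[-1,0,94,0,0.2]]}}

```text
clock: 11.1
position: [0.5166, -0.1593, 0.1419]
ee_rot: [-0.002, 0.712, 0.703, 0.002]
contact_force: [0.7, 0.3, 0.7]
width: 0.0511
```

Call:
{"method": "drive_tool", "body": {"steps": [[0,0,0,0,-0.4],[0,0,0,0,-0.7],[0,0,0,0,-1],[0,0,0,0,-1],[0,0,0,0,-1]]}}

```text
clock: 11.6
position: [0.5176, -0.1597, 0.1431]
ee_rot: [-0.001, 0.712, 0.703, 0.003]
contact_force: [0.0, -0.9, 4.5]
width: 0.0174
```

Call:
{"method": "drive_tool", "body": {"steps": [[0,0,-10,0,-1],[0,0,-35,0,-1],[0,0,-65,0,-1],[0,0,-95,0,-1],[0,0,-125,0,-1]]}}

```text
clock: 12.1
position: [0.5162, -0.1598, 0.2688]
ee_rot: [-0.002, 0.712, 0.703, 0.003]
contact_force: [-0.2, -0.7, -4.0]
width: 0.0173
```

Call:
{"method": "drive_tool", "body": {"steps": [[0,0,-30,0,-1],[0,0,-60,0,-1],[0,0,-75,0,-1],[0,0,-80,0,-1],[0,0,-80,0,-1]]}}

```text
clock: 12.6
position: [0.5158, -0.1602, 0.3488]
ee_rot: [-0.002, 0.712, 0.703, 0.003]
contact_force: [-0.5, 0.7, -4.4]
width: 0.0173
```

```bash
python3 p.py .5355 .1632 .345 -.0266; python3 - <<'E'
from rig import manip
import cv2
cv2.imwrite("pics/s9.png",manip.get_image("side"))
E
```

```text
[ 0.5158 -0.1602  0.3488] 12.6 F [-0.5  0.7 -4.4] (array([323.5,  15.6,   5.9]), np.float64(0.014))
```

View pics/s9.png

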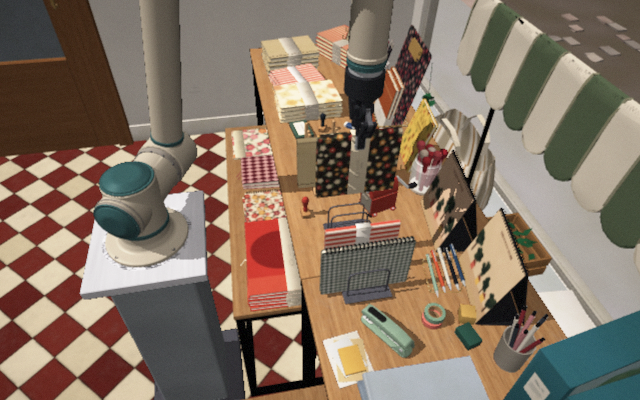

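Call:
{"method": "drive_tool", "body": {"steps": [[10,0,0,0,-1],[40,2,0,0,-1],[75,4,0,0,-1],[110,6,0,0.01,-1],[145,8,0,0.014,-1]]}}

```text
clock: 13.15
position: [0.5244, -0.013, 0.3474]
ee_rot: [-0.004, 0.717, 0.697, 0.002]
contact_force: [1.0, -1.0, -5.1]
width: 0.017
```

Call:
{"method": "drive_tool", "body": {"steps": [[35,2,0,0,-1],[70,4,0,0,-1],[105,5,0,0,-1],[135,6,0,0,-1],[160,7,0,0,-1]]}}

```text
clock: 13.65
position: [0.5344, 0.1493, 0.3472]
ee_rot: [-0.006, 0.716, 0.698, 0.001]
contact_force: [-0.7, -0.9, -4.3]
width: 0.0174
```

```bash
python3 p.py .5350 .1632 .345 -.0266
```

```text
[0.5344 0.1493 0.3472] 13.65 F [-0.7 -0.9 -4.3] (array([13.9,  0.2,  2.3]), np.float64(0.001))
```

Call:
{"method": "drive_tool", "body": {"steps": [[10,0,0,0,-1],[14,0,0,0,-1],[14,0,10,0,-1],[14,0,35,0,-1],[14,0,60,0,-1]]}}

```text
clock: 14.15
position: [0.5343, 0.1623, 0.2863]
ee_rot: [-0.005, 0.717, 0.697, 0.0]
contact_force: [-0.6, 0.1, -3.8]
width: 0.0172
```

```bash
echo "print('zaxis',toolR(s)[:,2].round(4))">>p.py; python3 p.py .5350 .1632 .145 -.0266; python3 - <<'E'
from rig import manip
import cv2
im=manip.get_image("wrist");cv2.imwrite("pics/w10.png",im)
im=manip.get_image("scene");cv2.imwrite("pics/sc10.png",cv2.resize(im[60:280,160:420],None,fx=2.7,fy=2.7))
E
```

```text
[0.5343 0.1623 0.2863] 14.15 F [-0.6  0.1 -3.8] (array([ -0.3,   1.7, 141.3]), np.float64(-0.001))
zaxis [-0.0068  0.0083 -0.9999]
```

View pics/w10.png

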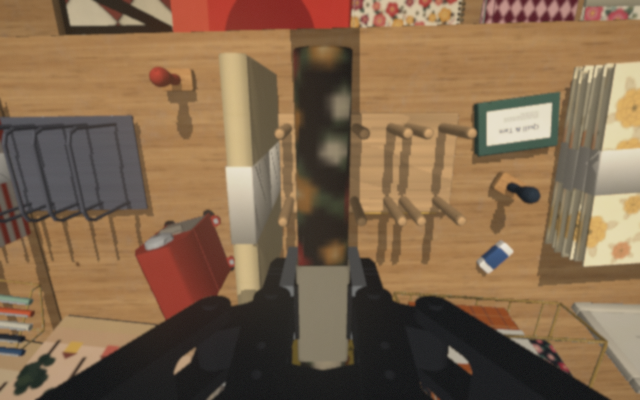

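View pics/sc10.png

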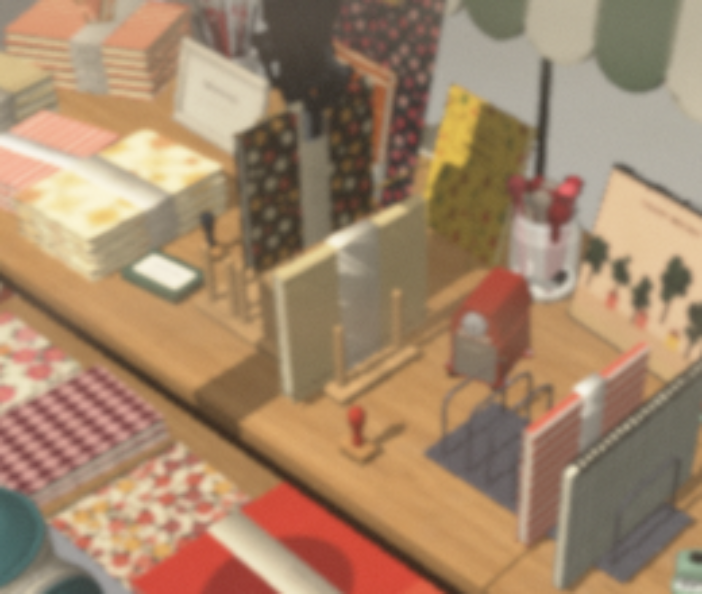

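Call:
{"method": "drive_tool", "body": {"steps": [[0,1,15,0,-1],[0,1,40,0,-1],[0,1,70,0,-1],[0,2,100,0,-1],[0,2,125,0,-1]]}}

```text
clock: 14.75
position: [0.5318, 0.1616, 0.1575]
ee_rot: [-0.008, 0.717, 0.697, -0.004]
contact_force: [0.9, 0.6, -4.4]
width: 0.0176
```

```bash
python3 p.py .5350 .1632 .143 -.0266
```

```text
[0.5318 0.1616 0.1575] 14.75 F [ 0.9  0.6 -4.4] (array([ 1.6,  3.4, 14.4]), np.float64(-0.002))
zaxis [-0.0161  0.0064 -0.9999]
```

Call:
{"method": "drive_tool", "body": {"steps": [[2,3,4,0,-1],[2,3,8,0,-1],[2,3,12,0,-1],[2,3,14,0,-1],[2,3,15,0,-1]]}}

```text
clock: 15.25
position: [0.5353, 0.1636, 0.144]
ee_rot: [-0.007, 0.717, 0.697, -0.003]
contact_force: [-1.7, -0.1, 5.4]
width: 0.0174
```

```bash
python3 p.py .5350 .1632 .143 -.0266
```

```text
[0.5353 0.1636 0.144 ] 15.25 F [-1.7 -0.1  5.4] (array([-0.4, -0.3,  1. ]), np.float64(-0.002))
zaxis [-0.0139  0.0065 -0.9999]
```

Call:
{"method": "drive_tool", "body": {"steps": [[0,0,1,0,-1],[0,0,1,0,-0.3],[0,0,0,0,0.0],[0,0,0,0,0.2],[0,0,0,0,0.2]]}}

```text
clock: 15.75
position: [0.5355, 0.1637, 0.1443]
ee_rot: [-0.007, 0.717, 0.697, -0.002]
contact_force: [0.9, -0.2, 0.2]
width: 0.0512
```

Call:
{"method": "drive_tool", "body": {"steps": [[0,0,-15,0,0.2],[0,0,-45,0,0.2],[0,0,-80,0,0.2],[0,0,-115,0,0.2],[0,0,-135,0,0.2]]}}

```text
clock: 16.25
position: [0.5384, 0.163, 0.2825]
ee_rot: [-0.006, 0.717, 0.697, -0.0]
contact_force: [0.6, 1.3, -0.3]
width: 0.0513
```

```bash
python3 p.py .526 -.2215 .25 -.019;  python3 - <<'E'
from rig import manip
import cv2
im=manip.get_image("wrist");cv2.imwrite("pics/w11.png",im)
im=manip.get_image("scene");cv2.imwrite("pics/sc11.png",cv2.resize(im[60:280,160:420],None,fx=2.7,fy=2.7))
E
```

```text
[0.5384 0.163  0.2825] 16.25 F [ 0.6  1.3 -0.3] (array([-384.9,   -1.1,   29.7]), np.float64(-0.01))
zaxis [-0.0086  0.0075 -0.9999]
```

View pics/w11.png

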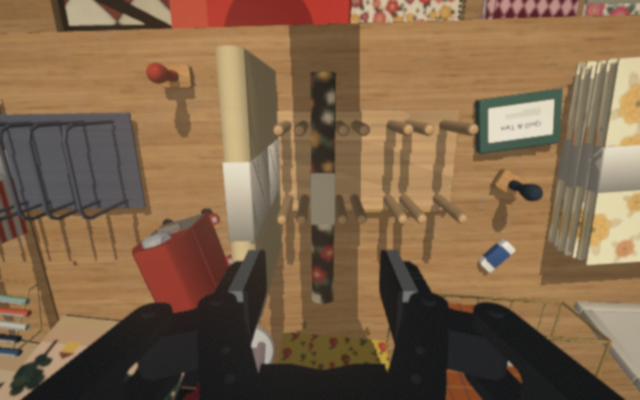

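View pics/sc11.png

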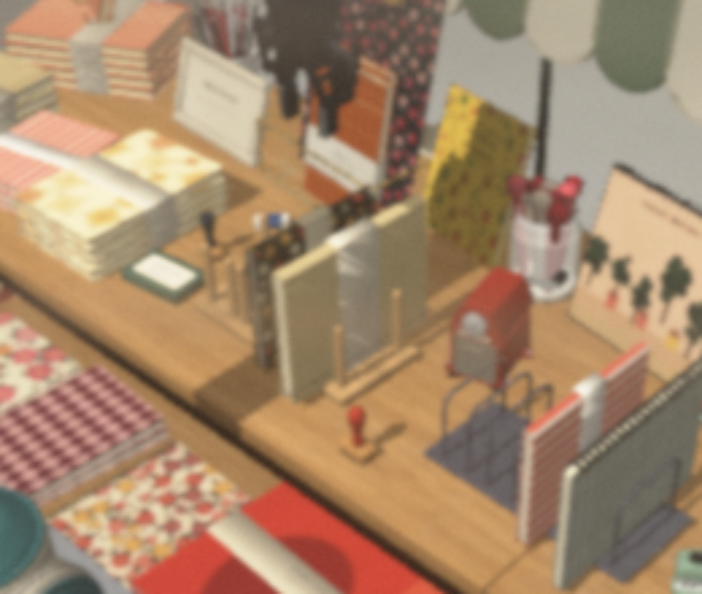

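Call:
{"method": "drive_tool", "body": {"steps": [[-40,0,0,0,0.2],[-85,0,0,0,0.2],[-130,0,0,0,0.2],[-175,0,0,-0.01,0.2],[-220,0,0,-0.01,0.2]]}}

```text
clock: 16.85
position: [0.532, -0.0582, 0.2798]
ee_rot: [-0.006, 0.713, 0.701, 0.0]
contact_force: [0.7, -0.2, -0.2]
width: 0.0511
```

Call:
{"method": "drive_tool", "body": {"steps": [[-45,0,0,0,0.2],[-90,0,0,0,0.2],[-135,0,0,0,0.2],[-160,0,0,0,0.2],[-165,0,0,0,0.2]]}}

```text
clock: 17.35
position: [0.5282, -0.2261, 0.2763]
ee_rot: [-0.007, 0.715, 0.699, -0.001]
contact_force: [-0.6, -0.1, -0.6]
width: 0.0509
```

```bash
python3 p.py .526 -.2215 .23 -.019
```

```text
[ 0.5282 -0.2261  0.2763] 17.35 F [-0.6 -0.1 -0.6] (array([ 4.2, -1.8, 46.4]), np.float64(-0.003))
zaxis [-0.0104  0.0089 -0.9999]
```

Call:
{"method": "drive_tool", "body": {"steps": [[4,-1,15,0,0.2],[4,-2,35,0,0.2],[4,-2,46,0,0.2],[4,-2,46,0,0.2]]}}

```text
clock: 17.75
position: [0.5246, -0.2201, 0.2281]
ee_rot: [-0.009, 0.715, 0.7, -0.001]
contact_force: [0.5, -0.2, 0.4]
width: 0.0515
```

```bash
python3 p.py .526 -.2215 .132 -.019;  python3 - <<'E'
from rig import manip
import cv2
im=manip.get_image("wrist");cv2.imwrite("pics/w12.png",im)
E
```

```text
[ 0.5246 -0.2201  0.2281] 17.75 F [ 0.5 -0.2  0.4] (array([-2.4,  2.8, 96. ]), np.float64(-0.002))
zaxis [-0.0146  0.0117 -0.9998]
```

View pics/w12.png

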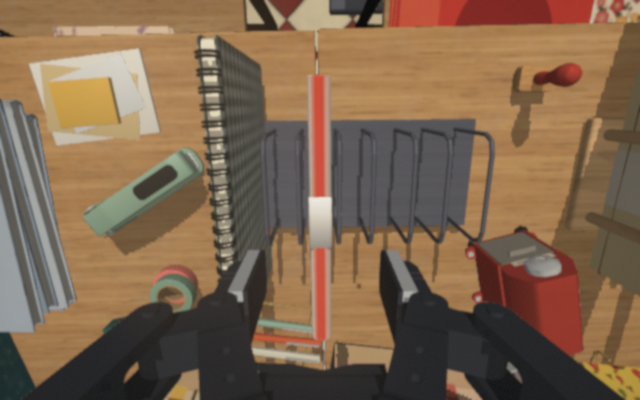

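Call:
{"method": "drive_tool", "body": {"steps": [[-2,1,20,0,0.2],[-2,2,50,0,0.2],[-2,3,80,0,0.2],[-2,3,95,0,0.2],[-2,3,95,0,0.2]]}}

```text
clock: 18.3
position: [0.5264, -0.2208, 0.133]
ee_rot: [-0.01, 0.714, 0.7, -0.001]
contact_force: [0.4, 0.3, -0.9]
width: 0.0517
```

Call:
{"method": "drive_tool", "body": {"steps": [[0,0,0,0,-0.4],[0,0,0,0,-0.7],[0,0,0,0,-1],[0,0,0,0,-1],[0,0,0,0,-1]]}}

```text
clock: 18.8
position: [0.5276, -0.2215, 0.1346]
ee_rot: [-0.008, 0.714, 0.7, -0.001]
contact_force: [0.8, 0.4, 5.4]
width: 0.0131
```

Call:
{"method": "drive_tool", "body": {"steps": [[0,0,-10,0,-1],[0,0,-35,0,-1],[0,0,-65,0,-1],[0,0,-95,0,-1],[0,0,-125,0,-1]]}}

```text
clock: 19.3
position: [0.5285, -0.2224, 0.2606]
ee_rot: [-0.009, 0.714, 0.7, -0.001]
contact_force: [0.3, -0.6, -2.8]
width: 0.0128
```

Call:
{"method": "drive_tool", "body": {"steps": [[0,0,-30,0,-1],[0,0,-60,0,-1],[0,0,-75,0,-1],[0,0,-80,0,-1],[0,0,-80,0,-1]]}}

```text
clock: 19.8
position: [0.5293, -0.2232, 0.3408]
ee_rot: [-0.009, 0.714, 0.7, -0.001]
contact_force: [0.2, -0.3, -3.0]
width: 0.0129
```

```bash
python3 p.py .537 .2252 .335 -.0266; python3 - <<'E'
from rig import manip
import cv2
cv2.imwrite("pics/s13.png",manip.get_image("side"))
E
```

```text
[ 0.5293 -0.2232  0.3408] 19.8 F [ 0.2 -0.3 -3. ] (array([448.4,  -1.5,  10.7]), np.float64(0.006))
zaxis [-0.0133  0.0111 -0.9999]
```

View pics/s13.png

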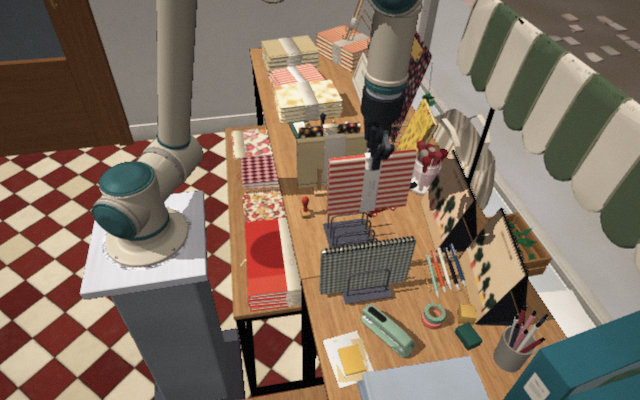

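Call:
{"method": "drive_tool", "body": {"steps": [[10,0,0,0,-1],[40,0,0,0,-1],[80,0,0,0,-1],[120,0,0,0.006,-1],[160,0,0,0.006,-1]]}}

```text
clock: 20.35
position: [0.5314, -0.0608, 0.3402]
ee_rot: [-0.011, 0.717, 0.697, -0.002]
contact_force: [0.3, 0.0, -2.1]
width: 0.0129
```

Call:
{"method": "drive_tool", "body": {"steps": [[40,0,0,0,-1],[80,0,0,0,-1],[120,0,0,0,-1],[160,0,0,0,-1],[195,0,0,0,-1]]}}

```text
clock: 20.85
position: [0.5353, 0.1368, 0.3415]
ee_rot: [-0.012, 0.716, 0.698, -0.003]
contact_force: [-0.1, -0.9, -3.1]
width: 0.013
```

```bash
python3 p.py .5385 .2252 .335 -.0266
```

```text
[0.5353 0.1368 0.3415] 20.85 F [-0.1 -0.9 -3.1] (array([88.4,  1. ,  7.6]), np.float64(0.0))
zaxis [-0.0208  0.014  -0.9997]
```

Call:
{"method": "drive_tool", "body": {"steps": [[30,1,0,0,-1],[60,2,0,0,-1],[80,3,0,0,-1],[88,3,0,0,-1],[88,3,0,0,-1]]}}

```text
clock: 21.35
position: [0.5398, 0.2256, 0.3414]
ee_rot: [-0.013, 0.716, 0.698, -0.004]
contact_force: [0.2, -0.5, -3.0]
width: 0.0126
```

```bash
python3 p.py .5385 .2252 .150 -.0266;python3 - <<'E'
from rig import manip
import cv2
im=manip.get_image("wrist");cv2.imwrite("pics/w14.png",im)
E
```

```text
[0.5398 0.2256 0.3414] 21.35 F [ 0.2 -0.5 -3. ] (array([ -2.9,   3.3, 191.4]), np.float64(0.002))
zaxis [-0.0232  0.0134 -0.9996]
```

View pics/w14.png

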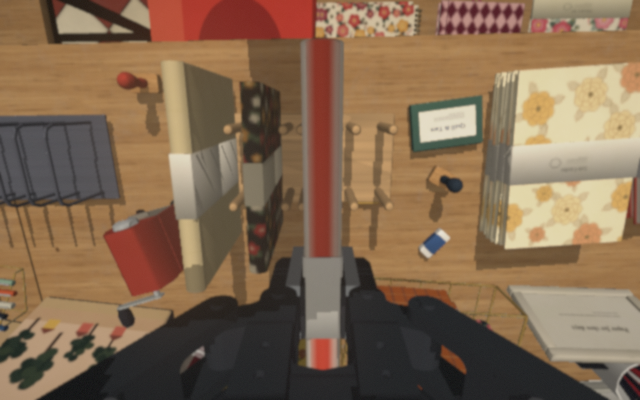

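Call:
{"method": "drive_tool", "body": {"steps": [[-3,1,15,0,-1],[-3,1,45,0,-1],[-3,2,75,0,-1],[-3,2,105,0,-1],[-3,3,130,0,-1]]}}

```text
clock: 21.9
position: [0.5391, 0.2212, 0.21]
ee_rot: [-0.013, 0.717, 0.697, -0.005]
contact_force: [-0.6, -0.4, -2.2]
width: 0.0128
```

```bash
python3 p.py .5385 .2247 .134 -.0266
```

```text
[0.5391 0.2212 0.21  ] 21.9 F [-0.6 -0.4 -2.2] (array([ 2.7,  1.2, 76. ]), np.float64(-0.001))
zaxis [-0.0244  0.0114 -0.9996]
```

Call:
{"method": "drive_tool", "body": {"steps": [[3,1,15,0,-1],[3,1,35,0,-1],[3,1,55,0,-1],[3,1,66,0,-1],[3,1,69,0,-1]]}}

```text
clock: 22.4
position: [0.5376, 0.2236, 0.1398]
ee_rot: [-0.013, 0.717, 0.697, -0.006]
contact_force: [-0.4, -0.3, -1.6]
width: 0.0128
```

```bash
python3 p.py .5385 .2247 .134 -.0266
```

```text
[0.5376 0.2236 0.1398] 22.4 F [-0.4 -0.3 -1.6] (array([1.1, 1.1, 5.8]), np.float64(-0.002))
zaxis [-0.0272  0.0102 -0.9996]
```

Call:
{"method": "drive_tool", "body": {"steps": [[1,1,2,0,-1],[1,1,3,0,-1],[1,1,4,0,-1],[1,1,5,0,-1],[1,1,5,0,-1]]}}

```text
clock: 22.9
position: [0.5389, 0.2248, 0.1354]
ee_rot: [-0.013, 0.717, 0.697, -0.006]
contact_force: [0.5, 0.6, -2.2]
width: 0.0129
```

```bash
python3 p.py .5385 .2247 .134 -.0266
```

```text
[0.5389 0.2248 0.1354] 22.9 F [ 0.5  0.6 -2.2] (array([-0.1, -0.3,  1.4]), np.float64(-0.002))
zaxis [-0.0259  0.0105 -0.9996]
```

Call:
{"method": "drive_tool", "body": {"steps": [[0,0,1,0,-1],[0,0,2,0,-1],[0,0,3,0,-1],[0,0,3,0,-1]]}}

```text
clock: 23.3
position: [0.5386, 0.225, 0.1351]
ee_rot: [-0.012, 0.717, 0.697, -0.005]
contact_force: [-4.8, -0.9, 12.2]
width: 0.0129
```

```bash
python3 p.py .5385 .2247 .134 -.0266;  python3 - <<'E'
from rig import manip
import cv2
im=manip.get_image("scene");cv2.imwrite("pics/sc15.png",cv2.resize(im[60:280,160:420],None,fx=2.7,fy=2.7))
E
```

```text
[0.5386 0.225  0.1351] 23.3 F [-4.8 -0.9 12.2] (array([-0.3, -0. ,  1.1]), np.float64(-0.002))
zaxis [-0.0246  0.0109 -0.9996]
```

View pics/sc15.png

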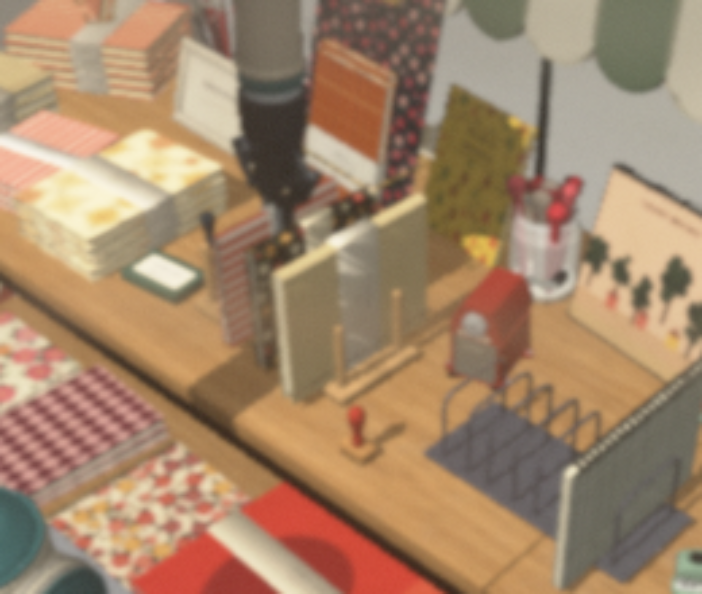

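Call:
{"method": "drive_tool", "body": {"steps": [[0,0,0,0,-0.5],[0,0,0,0,0.0],[0,0,0,0,0.2],[0,0,0,0,0.2],[0,0,0,0,0.2]]}}

```text
clock: 23.85
position: [0.5385, 0.2249, 0.1347]
ee_rot: [-0.013, 0.717, 0.697, -0.005]
contact_force: [-0.3, 0.6, -0.4]
width: 0.0514
```

Call:
{"method": "drive_tool", "body": {"steps": [[0,0,-15,0,0.2],[0,0,-45,0,0.2],[0,0,-80,0,0.2],[0,0,-115,0,0.2],[0,0,-145,0,0.2]]}}

```text
clock: 24.35
position: [0.5424, 0.2234, 0.2814]
ee_rot: [-0.012, 0.717, 0.697, -0.005]
contact_force: [1.1, -0.8, -0.1]
width: 0.0514
```

```bash
python3 p.py .522 -.2815 .28 -.016;  python3 - <<'E'
from rig import manip
import cv2
im=manip.get_image("wrist");cv2.imwrite("pics/w16.png",im)
E
```

```text
[0.5424 0.2234 0.2814] 24.35 F [ 1.1 -0.8 -0.1] (array([-505.3,   -6.2,   -3.7]), np.float64(-0.012))
zaxis [-0.0241  0.0111 -0.9996]
```

View pics/w16.png

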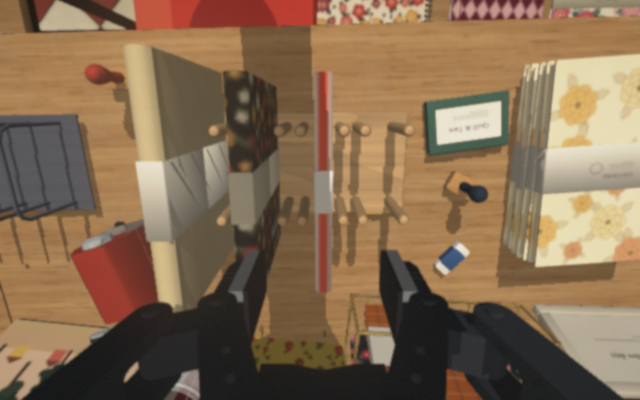

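Call:
{"method": "drive_tool", "body": {"steps": [[-40,0,0,0,0.2],[-85,0,0,0,0.2],[-130,0,0,0,0.2],[-175,-2,0,-0.01,0.2],[-220,-2,0,-0.01,0.2]]}}

```text
clock: 24.9
position: [0.5362, 0.0026, 0.2835]
ee_rot: [-0.01, 0.713, 0.701, -0.001]
contact_force: [0.6, -0.8, -0.4]
width: 0.0514
```

Call:
{"method": "drive_tool", "body": {"steps": [[-45,0,0,0,0.2],[-90,-1,0,0,0.2],[-135,-2,0,0,0.2],[-180,-2,0,0,0.2],[-225,-3,0,0,0.2]]}}

```text
clock: 25.4
position: [0.529, -0.2241, 0.2802]
ee_rot: [-0.01, 0.713, 0.701, -0.0]
contact_force: [0.8, 1.0, -0.3]
width: 0.0509
```

```bash
python3 p.py .522 -.2815 .28 -.016
```

```text
[ 0.529  -0.2241  0.2802] 25.4 F [ 0.8  1.  -0.3] (array([-57.5,  -5.9,  -0.5]), np.float64(-0.002))
zaxis [-0.0148  0.0138 -0.9998]
```

Call:
{"method": "drive_tool", "body": {"steps": [[-40,-5,0,0,0.2],[-57,-6,0,0,0.2],[-57,-6,20,0,0.2],[-57,-6,45,0,0.2],[-57,-6,45,0,0.2]]}}

```text
clock: 25.9
position: [0.5194, -0.2786, 0.2309]
ee_rot: [-0.014, 0.713, 0.701, -0.001]
contact_force: [-0.3, 0.2, -0.8]
width: 0.0514
```

```bash
python3 p.py .522 -.2815 .133 -.016;  python3 - <<'E'
from rig import manip
import cv2
im=manip.get_image("wrist");cv2.imwrite("pics/w17.png",im)
E
```

```text
[ 0.5194 -0.2786  0.2309] 25.9 F [-0.3  0.2 -0.8] (array([-4.6,  4.8, 97.7]), np.float64(-0.002))
zaxis [-0.0211  0.0189 -0.9996]
```

View pics/w17.png

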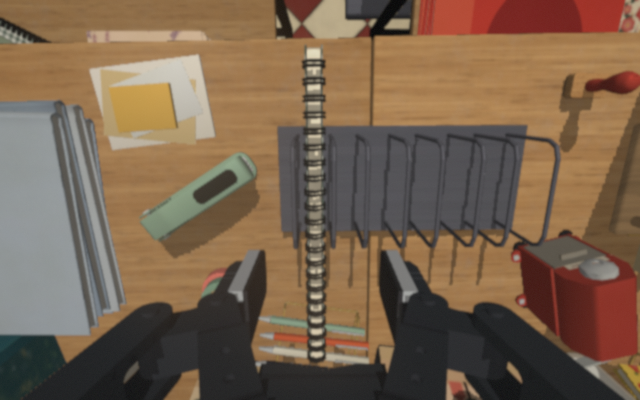

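Call:
{"method": "drive_tool", "body": {"steps": [[-4,2,20,0,0.2],[-4,3,50,0,0.2],[-5,4,80,0,0.2],[-5,5,97,0,0.2],[-5,5,97,0,0.2]]}}

```text
clock: 26.45
position: [0.523, -0.2815, 0.1345]
ee_rot: [-0.014, 0.713, 0.701, -0.001]
contact_force: [-1.6, 1.1, -0.1]
width: 0.0514
```

Call:
{"method": "drive_tool", "body": {"steps": [[0,0,0,0,-0.4],[0,0,0,0,-0.7],[0,0,0,0,-1],[0,0,0,0,-1],[0,0,0,0,-1]]}}

```text
clock: 26.95
position: [0.5242, -0.2824, 0.1363]
ee_rot: [-0.012, 0.713, 0.701, -0.001]
contact_force: [0.5, -0.9, 6.2]
width: 0.0098
```

Call:
{"method": "drive_tool", "body": {"steps": [[0,0,-10,0,-1],[0,0,-35,0,-1],[0,0,-65,0,-1],[0,0,-95,0,-1],[0,0,-125,0,-1]]}}

```text
clock: 27.45
position: [0.5258, -0.2839, 0.2623]
ee_rot: [-0.013, 0.713, 0.701, -0.001]
contact_force: [-0.1, -0.5, -1.9]
width: 0.0097
```

Call:
{"method": "drive_tool", "body": {"steps": [[0,0,-30,0,-1],[0,0,-60,0,-1],[0,0,-75,0,-1],[0,0,-80,0,-1],[0,0,-80,0,-1]]}}

```text
clock: 27.95
position: [0.5272, -0.2852, 0.3424]
ee_rot: [-0.013, 0.713, 0.701, -0.001]
contact_force: [-0.0, -0.6, -2.3]
width: 0.0099
```

```bash
python3 p.py .5387 .2872 .335 -.0266; python3 - <<'E'
from rig import manip
import cv2
cv2.imwrite("pics/s18.png",manip.get_image("side"))
E
```

```text
[ 0.5272 -0.2852  0.3424] 27.95 F [-0.  -0.6 -2.3] (array([572.3,   2.2,  17.4]), np.float64(0.01))
zaxis [-0.0189  0.0178 -0.9997]
```

View pics/s18.png

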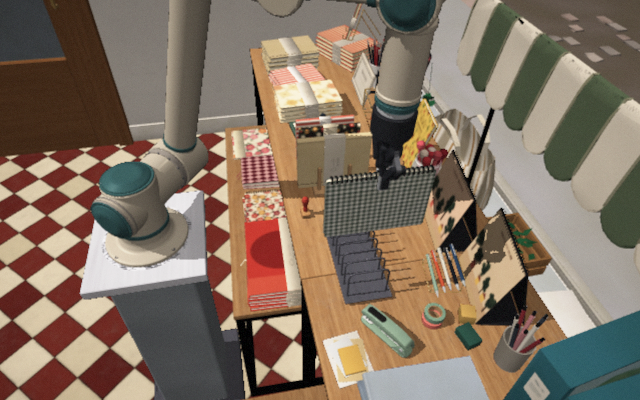

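Call:
{"method": "drive_tool", "body": {"steps": [[10,0,0,0,-1],[40,0,0,0,-1],[80,0,0,0,-1],[120,1,0,0.01,-1],[160,1,0,0.01,-1]]}}

```text
clock: 28.5
position: [0.5296, -0.1227, 0.3429]
ee_rot: [-0.016, 0.717, 0.697, -0.001]
contact_force: [0.5, -0.1, -2.9]
width: 0.0097
```

Call:
{"method": "drive_tool", "body": {"steps": [[40,0,0,0,-1],[80,0,0,0,-1],[120,1,0,0,-1],[160,1,0,0,-1],[200,2,0,0,-1]]}}

```text
clock: 29.0
position: [0.5357, 0.0794, 0.3457]
ee_rot: [-0.017, 0.716, 0.697, -0.002]
contact_force: [0.8, 0.2, -2.1]
width: 0.0096
```

```bash
python3 p.py .5407 .2872 .34 -.0266
```

```text
[0.5357 0.0794 0.3457] 29.0 F [ 0.8  0.2 -2.1] (array([207.7,  -0.4,   9.9]), np.float64(-0.001))
zaxis [-0.0261  0.0211 -0.9994]
```

Call:
{"method": "drive_tool", "body": {"steps": [[40,0,2,0,-1],[80,0,3,0,-1],[120,0,4,0,-1],[160,0,5,0,-1],[195,0,5,0,-1]]}}

```text
clock: 29.5
position: [0.5392, 0.2769, 0.343]
ee_rot: [-0.018, 0.716, 0.698, -0.003]
contact_force: [-0.3, 0.0, -3.3]
width: 0.0094
```

Call:
{"method": "drive_tool", "body": {"steps": [[10,0,0,0,-1],[11,0,2,0,-1],[11,0,4,0,-1]]}}

```text
clock: 29.8
position: [0.5387, 0.2872, 0.3382]
ee_rot: [-0.018, 0.716, 0.698, -0.005]
contact_force: [0.4, 0.6, -1.7]
width: 0.0095
```

```bash
python3 p.py .5407 .2872 .22 -.0266;python3 - <<'E'
from rig import manip
import cv2
im=manip.get_image("wrist");cv2.imwrite("pics/w19.png",im)
E
```

```text
[0.5387 0.2872 0.3382] 29.8 F [ 0.4  0.6 -1.7] (array([ -2.1,   5.7, 118.1]), np.float64(0.001))
zaxis [-0.0314  0.0187 -0.9993]
```

View pics/w19.png

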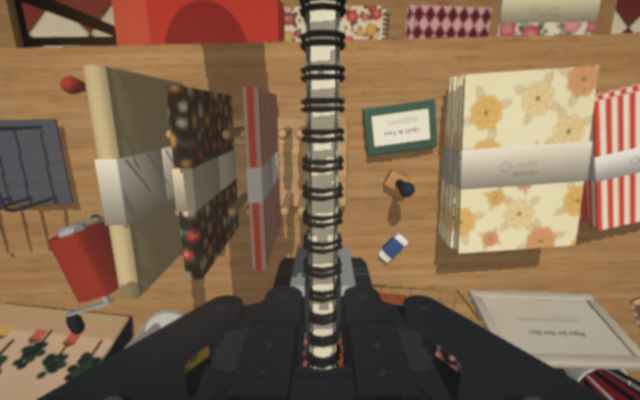

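Call:
{"method": "drive_tool", "body": {"steps": [[-2,2,15,0,-1],[-2,3,45,0,-1],[-2,4,75,0,-1],[-2,5,100,0,-1],[-2,6,118,0,-1]]}}

```text
clock: 30.35
position: [0.5403, 0.2844, 0.2181]
ee_rot: [-0.018, 0.717, 0.697, -0.006]
contact_force: [1.1, -0.7, -3.1]
width: 0.0099
```

```bash
python3 p.py .5407 .2863 .1355 -.0266;python3 - <<'E'
from rig import manip
import cv2
im=manip.get_image("scene");cv2.imwrite("pics/sc20.png",cv2.resize(im[60:280,160:420],None,fx=2.7,fy=2.7))
E
```

```text
[0.5403 0.2844 0.2181] 30.35 F [ 1.1 -0.7 -3.1] (array([ 0.6,  3.2, 82.6]), np.float64(-0.003))
zaxis [-0.034   0.0171 -0.9993]
```

View pics/sc20.png

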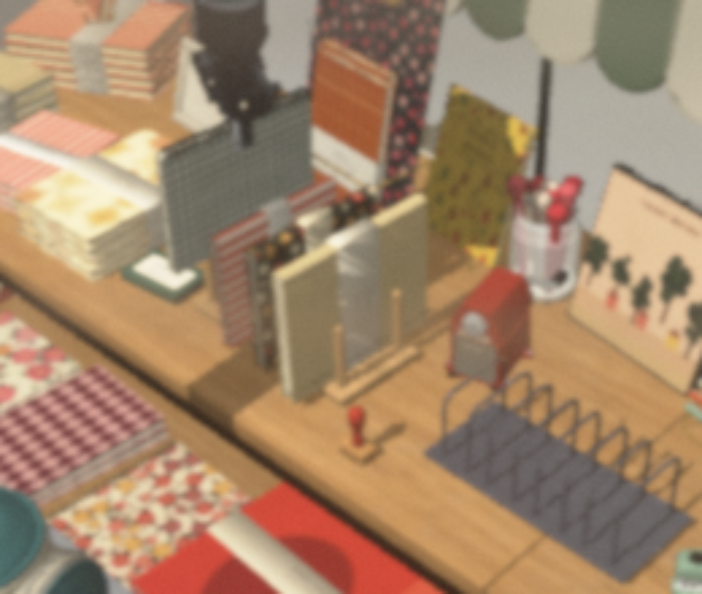

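Call:
{"method": "drive_tool", "body": {"steps": [[1,1,15,0,-1],[1,2,40,0,-1],[1,3,60,0,-1],[1,3,72,0,-1],[1,3,74,0,-1]]}}

```text
clock: 30.9
position: [0.5386, 0.2847, 0.1403]
ee_rot: [-0.019, 0.718, 0.696, -0.01]
contact_force: [-0.4, -0.3, -2.9]
width: 0.0098
```

```bash
python3 p.py .5407 .2863 .1355 -.0266
```

```text
[0.5386 0.2847 0.1403] 30.9 F [-0.4 -0.3 -2.9] (array([1.6, 2.3, 4.7]), np.float64(-0.004))
zaxis [-0.041   0.0142 -0.9991]
```

Call:
{"method": "drive_tool", "body": {"steps": [[2,2,2,0,-1],[2,2,3,0,-1],[2,2,4,0,-1],[2,2,5,0,-1],[2,2,5,0,-1]]}}

```text
clock: 31.4
position: [0.5411, 0.287, 0.1373]
ee_rot: [-0.019, 0.717, 0.696, -0.008]
contact_force: [-1.5, -0.6, 4.6]
width: 0.0096
```

```bash
python3 p.py .5407 .2863 .1355 -.0266
```

```text
[0.5411 0.287  0.1373] 31.4 F [-1.5 -0.6  4.6] (array([-0.8, -0.3,  1.8]), np.float64(-0.004))
zaxis [-0.0383  0.0151 -0.9992]
```

Call:
{"method": "drive_tool", "body": {"steps": [[-1,0,1,0,-1],[-1,0,2,0,-1],[-1,0,2.5,0,-1]], "squeeze": 25}}

```text
clock: 31.7
position: [0.5411, 0.2865, 0.1371]
ee_rot: [-0.019, 0.717, 0.696, -0.007]
contact_force: [-4.9, -0.6, 11.3]
width: 0.0095
```

Call:
{"method": "drive_tool", "body": {"steps": [[0,0,0,0,-0.6],[0,0,0,0,-0.2],[0,0,0,0,0.2],[0,0,0,0,0.2],[0,0,0,0,0.2]]}}

```text
clock: 32.2
position: [0.541, 0.2864, 0.1367]
ee_rot: [-0.019, 0.717, 0.696, -0.008]
contact_force: [0.1, 0.0, -0.3]
width: 0.0512
```

Call:
{"method": "drive_tool", "body": {"steps": [[0,0,-15,0,0.2],[0,0,-45,0,0.2],[0,0,-80,0,0.2],[0,0,-115,0,0.2],[0,0,-145,0,0.2]]}}

```text
clock: 32.7
position: [0.5467, 0.2841, 0.2833]
ee_rot: [-0.018, 0.717, 0.696, -0.007]
contact_force: [1.7, 0.6, 0.3]
width: 0.0515
```

```bash
python3 p.py .40 .25 .35 -.0266;  python3 - <<'E'
from rig import manip
import cv2
im=manip.get_image("wrist");cv2.imwrite("pics/w21.png",im)
E
```

```text
[0.5467 0.2841 0.2833] 32.7 F [1.7 0.6 0.3] (array([ -37.5, -147.9,  -61.9]), np.float64(-0.004))
zaxis [-0.036   0.0164 -0.9992]
```

View pics/w21.png

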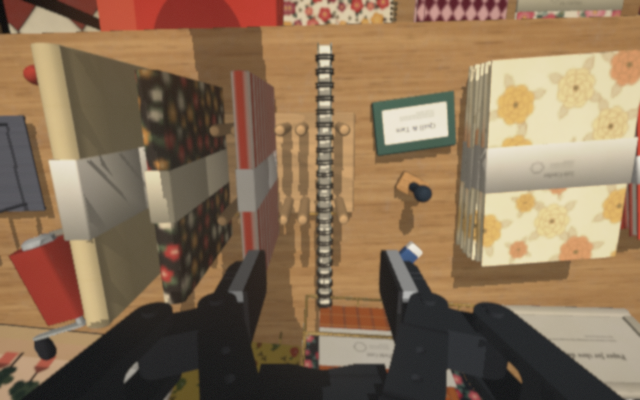

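Spiral (column 324) stands between its dowels. I retreat to the start-like viewpoint and verify all poses.

Call:
{"method": "drive_tool", "body": {"steps": [[-5,-20,-15,0,0.2],[-10,-60,-35,0,0.2],[-20,-100,-50,0,0.2],[-25,-135,-62,0,0.2],[-35,-148,-62,0,0.2]]}}

```text
clock: 33.25
position: [0.3995, 0.2533, 0.3563]
ee_rot: [-0.016, 0.717, 0.697, -0.001]
contact_force: [0.4, -0.4, 0.4]
width: 0.0517
```

Call:
{"method": "drive_tool", "body": {"steps": [[-30,-10,0,0,0.2],[-60,-20,0,0,0.2],[-60,-20,0,0,0.2]]}}

```text
clock: 33.55
position: [0.3767, 0.1912, 0.3552]
ee_rot: [-0.016, 0.718, 0.696, -0.002]
contact_force: [-0.5, 0.8, 0.6]
width: 0.0512
```

```bash
cat > fin.py <<'E'
from h import *
from rig import manip
C={};M={}
for n in("scene","side","wrist"):
    C[n]=manip.get_calibration(n); im=manip.get_image(n); cv2.imwrite(f"pics/{n}_fin.png",im)
    for k in list(DIM)+["stapler_mid","ink_pad_mid","stamp_mid"]:
        r=manip.masks_of(n,k)
        if r: M[n,k]=r[0]['pixels']; 
        print(n,k,[(round(float(d['conf']),2),np.round(d['location']).tolist(),int(d['pixels'].sum())) for d in r[:2]])
pickle.dump((C,M),open("fin.pkl","wb"))
print(manip.get_state()['position'],manip.get_state()['clock'])
E
python3 fin.py
```

```text
scene striped [(0.6, [251.0, 153.0], 886)]
scene floral [(0.98, [266.0, 150.0], 903)]
scene cream [(0.91, [288.0, 170.0], 2666)]
scene spiral [(0.6, [239.0, 142.0], 1306), (0.26, [366.0, 244.0], 2892)]
scene stapler_mid [(0.86, [436.0, 275.0], 1063)]
scene ink_pad_mid [(0.7, [216.0, 162.0], 241)]
scene stamp_mid [(0.75, [292.0, 220.0], 170)]
side striped [(0.87, [320.0, 124.0], 502)]
side floral []
side cream [(0.86, [331.0, 160.0], 3292)]
side spiral [(0.78, [310.0, 111.0], 1158)]
side stapler_mid [(0.82, [386.0, 333.0], 1273)]
side ink_pad_mid []
side stamp_mid [(0.6, [303.0, 208.0], 150), (0.27, [338.0, 190.0], 576)]
wrist striped [(0.86, [345.0, 283.0], 2800)]
wrist floral [(0.64, [294.0, 285.0], 3009)]
wrist cream [(0.63, [254.0, 240.0], 2565), (0.55, [184.0, 201.0], 614)]
wrist spiral [(0.55, [392.0, 238.0], 2389)]
wrist stapler_mid []
wrist ink_pad_mid [(0.61, [452.0, 229.0], 2691)]
wrist stamp_mid [(0.88, [184.0, 203.0], 595)]
[0.37784688 0.1938896  0.35548816] 34.75
```

View pics/scene_fin.png

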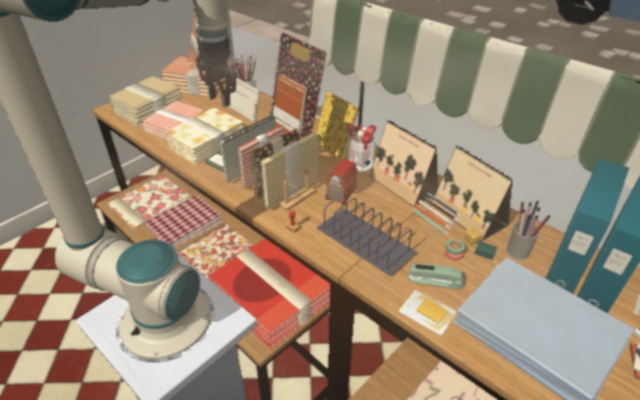

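View pics/side_fin.png

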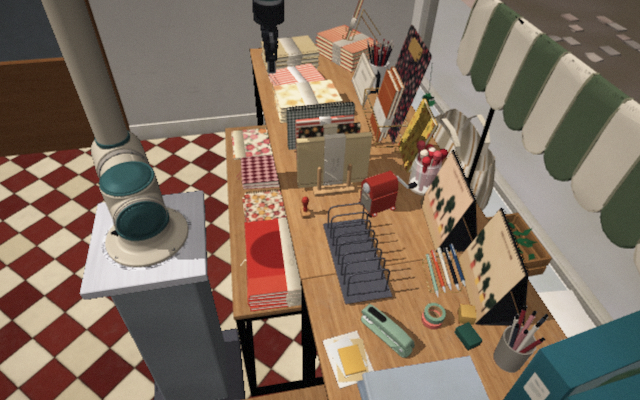

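View pics/wrist_fin.png

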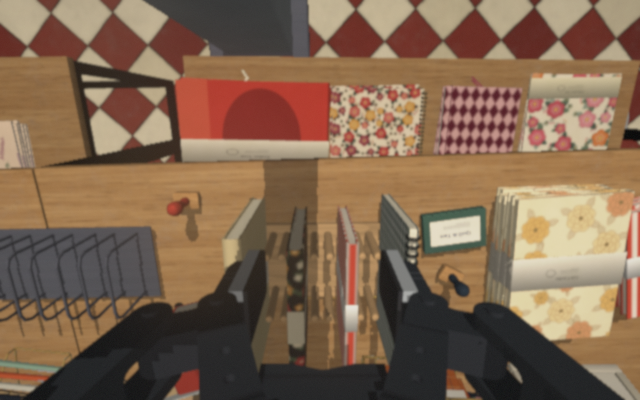

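```bash
cat > fitf.py <<'E'
from h import *
C,M=pickle.load(open("fin.pkl","rb")); W=pickle.load(open("wr.pkl","rb"))
occ={n:np.zeros((400*S,640*S),bool) for n in C}
g=np.zeros((400,640),bool); g[245:,:270]=1; g[245:,373:]=1; g[355:]=1; occ["wrist"]|=up(g)
tg=dict(cream=-93,floral=-31,striped=31,spiral=93)
for k in tg:
    L,T,H,zc=[v/1000 for v in DIM[k]]
    H2=H+(0.004 if k=='spiral' else 0); z0=zc-H/2
    t=[W[0]-tg[k]/1000*np.sin(W[2]),W[1]+tg[k]/1000*np.cos(W[2]),W[2]]
    ns=[n for n in("scene","wrist") if (n,k) in M]
    def cost(p,zoff=True):
        e=0
        for n in ns:
            s=sil(box(p[0]/100,p[1]/100,p[2]/10,L,T,z0+p[3]/100,z0+H2+p[3]/100),C[n])&~occ[n]; m=up(M[n,k])&~occ[n]
            e+=1-(s&m).sum()/max(1,(s|m).sum())
        return e
    x0=np.array([t[0]*100,t[1]*100,t[2]*10,0])
    r=minimize(cost,x0,method="Nelder-Mead",options=dict(initial_simplex=x0+np.array([[0]*4,[1,0,0,0],[0,1,0,0],[0,0,.5,0],[0,0,0,.5]]),xatol=.01,fatol=1e-4))
    print(k,ns,"target",np.round(t,4),"fit mm",np.round([r.x[0]*10,r.x[1]*10,r.x[2]*100,r.x[3]*10],1),"cost",round(r.fun,3),"at target",round(cost(x0),3))
    for n in("scene",): occ[n]|=up(M[n,k])|sil(box(*t,L,T,z0,z0+H),C[n])
E
python3 fitf.py
```

```text
cream ['scene', 'wrist'] target [ 0.5337  0.1013 -0.0266] fit mm [538.2 100.7 -30.2   1.2] cost 0.143 at target 0.223
floral ['scene', 'wrist'] target [ 0.5353  0.1632 -0.0266] fit mm [538.4 163.8 -32.9  -2.5] cost 0.129 at target 0.188
striped ['scene', 'wrist'] target [ 0.537   0.2252 -0.0266] fit mm [ 5.370e+02  2.254e+02 -2.110e+01  5.000e-01] cost 0.141 at target 0.151
spiral ['scene', 'wrist'] target [ 0.5386  0.2872 -0.0266] fit mm [542.1 291.9  -6.4  -5.6] cost 0.107 at target 0.164
```

```bash
python3 - <<'E'
import cv2
im=cv2.imread("pics/scene_fin.png")
cv2.imwrite("pics/scz.png",cv2.resize(im[100:220,200:340],None,fx=5,fy=4.9,interpolation=cv2.INTER_CUBIC))
im=cv2.imread("pics/w21.png")
cv2.imwrite("pics/w21z.png",cv2.resize(im[30:320,210:370],None,fx=2.05,fy=2.05,interpolation=cv2.INTER_CUBIC))
E
```

```text
(no output)
```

View pics/scz.png

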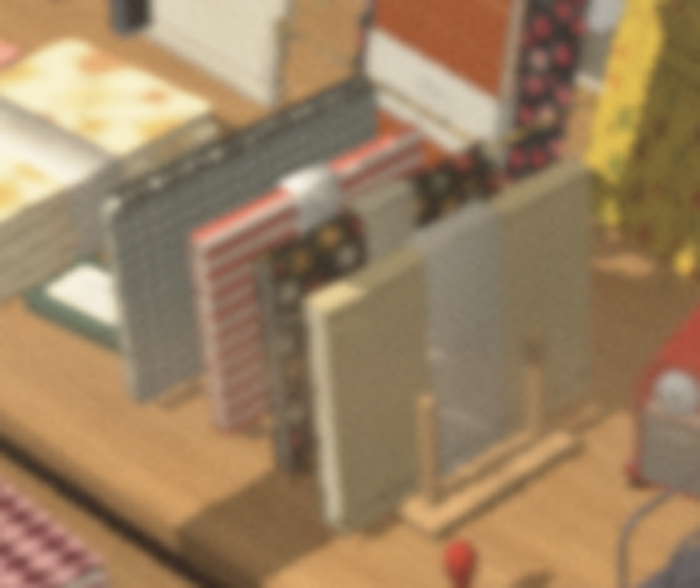

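View pics/w21z.png

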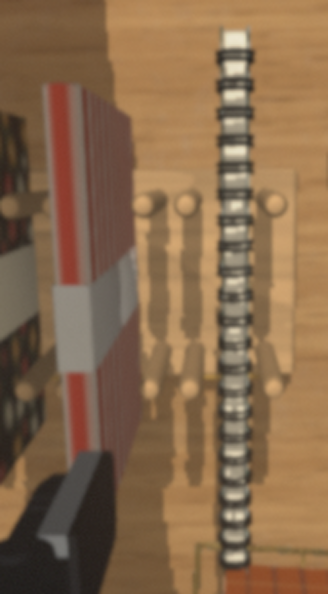

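```bash
python3 - <<'E'
from h import *
from rig import manip
c=manip.get_calibration("scene"); W=pickle.load(open("wr.pkl","rb"))
for k,d in dict(cream=-93,floral=-31,striped=31,spiral=93).items():
    L,T,H,zc=[v/1000 for v in DIM[k]]
    b=box(W[0]-d/1000*np.sin(W[2]),W[1]+d/1000*np.cos(W[2]),W[2],L,T,zc-H/2,zc+H/2)
    q=(proj(b,c)-[200,100])*[5,4.9]
    print(k,q[[0,4,1,5]].round(0).tolist(), ((q[0]-q[4])[0]/(q[0]-q[4])[1]).round(3))
E
```

```text
cream [[340.0, 544.0], [320.0, 313.0], [319.0, 529.0], [297.0, 299.0]] 0.087
floral [[292.0, 486.0], [269.0, 268.0], [273.0, 473.0], [249.0, 256.0]] 0.103
striped [[226.0, 440.0], [201.0, 242.0], [212.0, 431.0], [186.0, 233.0]] 0.124
spiral [[140.0, 411.0], [109.0, 210.0], [127.0, 402.0], [96.0, 202.0]] 0.152
```

```bash
python3 -c "
from rig import manip
print(manip.get_state()['clock'],manip.sign_off())"
```

```text
the job is handed in; nothing more can be done
34.75 None
```

All four notebooks are in the wooden rack in reverse order, and I handed the job in at 34.75 s. Left to right from our side they now stand spiral, striped, floral, cream. Each went in under grip until it touched the rack floor, was then let go, and none was dropped or toppled.

**Position:** In the last pictures each notebook stands in its own pocket. The projected edges match upright notebooks. The pose fits put cream, floral and striped within about 5 mm of the pocket centre front to back and about 1 mm across. Their height fits were within 3 mm of the floor height.

**Checks that disagreed or were missing:**
- **Spiral:** it is partly hidden behind the others. Its fit was about 5 mm off across the row and 5.6 mm low, which can't be right since the rack floor stops it. The close wrist view just after letting go showed it centred between its dowels, and the upright-edge check agreed.
- **Side camera:** the network did not find floral or the ink pad in that view, and I left that camera out of the final fits.
- **Tool tilt:** the tool leaned up to about 2° by the end, so the later notebooks touched down far end first and settled level when released.

**Left alone:** the stapler and stamp were at the same pixels as at the start. The ink pad's mask shifted 5 pixels in the scene view because the spiral notebook now covers part of it. I never came near it.

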